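Load and close the tint shaker, put the spatulas away

TASK

Stand every tin of tinter upright on the floor of the blue shaker cradle, then put the lid squarely on, fully seated in the rim, and then swing both clamps over until their pads bear on the lid. Also slide each stirring spatula, blade first, into a slot of its own in the grey holder until the blade is right home against the end stop, and leave it lying there. Do not disturb the other things on the bench.

Things in the scene. Friction and masses are not known exactly. Their poses are not given: they have to be found in the camera images.
- shaker: paint shaker, fixed: open blue cradle box 110 (x) by 300 (y) mm, walls 5 mm; origin under its centre at bench height, x away from the robot. Floor 25 mm, rim 110 mm above the origin; inside 100 by 290 mm, room for three tins in a row along y at 85 mm pitch. Behind it two clamp posts (x = 75, y = +-110 mm) and the grey drive housing (x from 110 to 260 mm, 100 mm high)
- lid: loose lid, 0.35 kg: plate 110 (x) by 304 (y) mm, 8 mm thick, over a black lip 90 by 278 mm, 8 mm deep, that drops inside the rim; origin at the centre of the lip's underside. Black handle bar along y over the middle: 80 mm long, 14 mm wide and high, centre 46 mm above the origin, 23 mm clear under it. Seated, the origin is 102 mm above the shaker's. May be turned end for end
- clamp_left (a joint): angle of the left (+y) clamp about its hinge: 0 = arm upright, negative = leaning away from the robot, about 1.57 = arm level over the cradle with its rubber pad on the seated lid (1.75 without a lid). It stays where it is left; about 2 N at the grip bar moves it
- clamp_right (a joint): angle of the right (-y) clamp about its hinge: 0 = arm upright, negative = leaning away from the robot, about 1.57 = arm level over the cradle with its rubber pad on the seated lid (1.75 without a lid). It stays where it is left; about 2 N at the grip bar moves it
- clamp_left_hinge (a point): hinge axis of that clamp (axis along the shaker's y), 135 mm above the bench; fixed to the shaker and shares its axes
- clamp_right_hinge (a point): hinge axis of that clamp (axis along the shaker's y), 135 mm above the bench; fixed to the shaker and shares its axes
- clamp_left_bar (a point): middle of the free part of that clamp's red grip bar: 14 mm round, along the shaker's y, 100 mm from the hinge axis; it sticks out 56 mm from the 12 mm wide arm towards the middle of the shaker, and this point is 35 mm from the arm's centre line
- clamp_right_bar (a point): middle of the free part of that clamp's red grip bar: 14 mm round, along the shaker's y, 100 mm from the hinge axis; it sticks out 56 mm from the 12 mm wide arm towards the middle of the shaker, and this point is 35 mm from the arm's centre line
- tin_a: tin of tinter with a blue band, 54 mm diameter, 72 mm high, origin at the centre of its underside, 0.2 to 0.45 kg; may be absent
- tin_b: tin of tinter with a red band, 54 mm diameter, 72 mm high, origin at the centre of its underside, 0.2 to 0.45 kg; may be absent
- tin_c: tin of tinter with a green band, 54 mm diameter, 72 mm high, origin at the centre of its underside, 0.2 to 0.45 kg; may be absent
- spatula_a: stirring spatula with a flat underside, lying on the bench: orange handle 70 mm long (x from -70 to 0), 24 mm wide, 20 mm high; steel blade 65 mm long (x from 0 to 65), 44 mm wide, 4 mm thick, its underside level with that of the handle; origin at the underside where handle and blade meet, x towards the blade's tip, z up; may be absent
- spatula_b: stirring spatula with a flat underside, lying on the bench: yellow handle 70 mm long (x from -70 to 0), 24 mm wide, 20 mm high; steel blade 65 mm long (x from 0 to 65), 44 mm wide, 4 mm thick, its underside level with that of the handle; origin at the underside where handle and blade meet, x towards the blade's tip, z up; may be absent
- spatula_a_tip (a point): middle of that blade's front edge, 2 mm above the spatula's underside
- spatula_b_tip (a point): middle of that blade's front edge, 2 mm above the spatula's underside
- holder: grey spatula holder, fixed to the bench: deck 190 (x) by 172 (y) mm, 12 mm high, origin under its centre, x away from the robot. Over the far part of the deck (x from 25 to 85 mm) a clear plate, top 32 mm above the bench, covers two level slots side by side that open towards the robot, each 60 mm deep, 58 mm wide, 14 mm high; a wall at x = 85 mm stops the blade
- slot0_end (a point): middle of the end stop of the slot at the holder's y = +41 mm, on the deck; the slot's mouth is 60 mm in front of it (-x); axes as the holder's
- slot1_end (a point): middle of the end stop of the slot at the holder's y = -41 mm, on the deck; the slot's mouth is 60 mm in front of it (-x); axes as the holder's
- tape_roll: bystander: roll of yellow masking tape, 90 mm across, 24 mm high, origin at the centre of its underside
- opener: bystander: 150 mm wrench lying on the bench, origin under its middle
- mixing_mug: bystander: black mixing mug, 90 mm across, 110 mm high, origin at the centre of its underside
- hardener: bystander: blue bottle, 64 mm across, 170 mm high, origin at the centre of its underside
- thinner: bystander: metal can, 68 mm across, 150 mm high, origin at the centre of its underside
- additive: bystander: white jar, 60 mm across, 130 mm high, origin at the centre of its underside

How it is judged:
By the outcome, as a careful person would: the job done as asked, in the order asked, and still so for the second after the job is handed in, with the robot touching nothing.
Of tin_a, tin_b, tin_c only 2 to 3 are there at a start; the rules pass over those that are not, and their reading is None.
Of spatula_a, spatula_b only 1 to 2 are there at a start; the rules pass over those that are not, and their reading is None.
At some moment in a run one of tin_a, tin_b, tin_c may be knocked a few centimetres aside while the robot is not near it.
It also fails if it takes over 210 s, if anything falls off the work surface, if the arm or the gripper's body presses on something with over 40 N, if the wrist force passes 120 N, or if a joint passes its speed limit or range.

ROBOT

A 7-joint arm with a two-finger parallel gripper is mounted at the origin on the work surface. World frame = base frame: x ahead of the robot, y to its left, z up, the work surface at z = 0. Lengths are in m, angles in rad, forces in N, time in s.
With the tool pointing down it reaches from about 0.425 to 0.875 m from the base axis. Payload 8.4 kg.
Tool frame: the origin (TCP) lies between the finger pads; the fingertips stand 19 mm ahead of it and the grasp point (between the pads) is the TCP; z points along the fingers, y is the line along which they close (so a half turn about z gives the same grasp; the last joint's range is limited). The gripper opens to 87 mm and grips with 3 to 60 N. Pads are 19 mm wide; open, the fingers measure 117 mm over their backs; the gripper's body (75 mm by 190 mm) begins 51 mm behind the grasp point.
Start: joints at [-1.333, 0.333, 0.04, 1.465, -0.013, 1.343, -0.059], TCP at [0.215, 0.613, 0.242] pointing down, gripper open.
Joint ranges: [-2.58, 2.58], [-0.38, 2.09], [-1.3, 1.39], [0.25, 2.4], [-1.5, 4.64], [0.08, 2.09], [-2.65, 2.65]. Speed limits (rad/s): [2.22, 2.22, 2.79, 2.79, 3.14, 3.14, 3.14].

INTERFACE

Orientations are given as a unit quaternion [x, y, z, w].
In Python, from plant import state, camera, finish_job, find_in, mark_of gives the robot as it stands. The module is installed in compiled form; this text tells all that it offers.
- The arm moves only by the tool arm_command, never from a script. Its arguments are lists of equal length, an entry for each row: "delta_pos": the shift along the tool's x, y, z normalised to -1 to 1, where 1 is 150 mm, a list of three; "roll": the turn about the tool's z normalised to -1 to 1, where 1 is 180 degrees. In form: {"delta_pos": [[tx, ty, tz], ...], "roll": [roll, ...]}. A call has 1 to 12 rows; each row is the pose to reach, as a shift and turn from the pose commanded when the call began, along the tool's axes at that moment, turning the shorter way round; what a row does not reach only later rows make up. A row lasts 1/12 s, in which the tool goes at most 41.7 mm and 7.16 degrees, less where a joint would pass 70% of its speed; a pose out of reach is approached as far as the arm can. A call with a number of a shift or a turn outside -1 to 1 is refused whole. A call with a gripper value outside its range is refused whole. "gripper" is the opening, from 0 (shut) to 1 (fully open), set as the call begins (left out, the last holds). The fingers move at their own pace and stop on an object; "squeeze" is the grip in N (left out, the last holds). Time passes only in rows, so rows that repeat a pose let the fingers close. It gives the time, the measured TCP pose, the force, the opening and the grip force at its end, in the units of the state.
- state(): the state, without advancing time (a new reading comes with each control period).
- camera(name): name is "scene" or "side" or "wrist"; returns a dict with "frame" (384x512x3 uint8, red, green, blue), "fovy" (degrees; the focal length in pixels is half the picture's height over the tangent of half this angle, whatever the lens; pixels are square), "cx", "cy" (the principal point, pixels), "T" (4x4, takes a point from camera to world coordinates). Camera axes: x right, y down, z forward; pixel columns grow to the right and rows downward; lengths in m; the calibration is good to about 2 mm. A picture is of the moment at which its call begins. There is no depth.
- finish_job(): hands the job in; it is judged then, once.
Trained networks look in the newest picture that a camera, given by its name, has taken for a name from the list of things; names that differ only in an ending like _2 or _b are one class to them, and where a whole thing is asked for, a point or a joint stands for the part that bears it (a point fixed in the world has none). Each returns a list of dicts, best first, with "p" (0 to 1); they miss things now and then, are a little off and sometimes report something else, mostly with a low value. They report only what shows in the picture. A call takes as long as a camera call.
- find_in(camera, thing): "point" ([x, y, z] in m, in world coordinates, good to about 4 mm: the middle of the surface that is visible of it).
- mark_of(camera, thing): "point" ([x, y, z] in m, in world coordinates, good to about 4 mm: a listed point, or the origin of a listed thing).
The state is a dict: "time": time; "joint_pos": joint angles; "joint_vel": joint speeds; "joint_efforts": joint torques, N m; "eef_pos": TCP position; "tool_rot": TCP orientation; "wrist_force": force on the tool from outside, world axes, zero at the start; "moment": the same for the moment, N m; "finger_gap": opening from 0.0 (shut) to 1.0 (fully open); "grasp_force": force on a finger pad.
Only numpy, scipy, OpenCV 4.12 (cv2) and the standard library are available. Lean on these libraries where they do the work, as an engineer would, in place of code of your own. Each camera call takes 0.05 s, during which the arm holds its last target. There are 200 camera calls.

## Working session

There is one attempt and no reset: what is moved stays moved. The work goes in short steps, Python scripts to look and compute and a tool call to move; the robot and the scene stay as the last step left them, time stands still between calls to the robot, and variables do not carry over. Pictures are saved under pics/ and viewed, at most 14 in all, crops included, and the job is handed in when it is done.

Besides the shell and the picture viewer there is one more tool, called after "Emit:" as name([rows], argument=value, ...), one row to a line, values as JSON. arm_command: Moves the arm, as the interface text tells. Scaled input: -1 to 1 covers 150 mm each way for a shift and 180 degrees each way for a turn. Its arguments: {"type":"object","properties":{"delta_pos":{"type":"array"},"roll":{"type":"array"},"gripper":{"type":"number"},"squeeze":{"type":"number"}},"required":["delta_pos","roll"]}

```bash
mkdir -p pics; ls
cat > h.py <<'E'
import numpy as np, cv2
from plant import state, camera, finish_job, find_in, mark_of
from scipy.spatial.transform import Rotation as R
def snap(cam,name=None):
    c=camera(cam)
    if name: cv2.imwrite(f'pics/{name}.png',c['frame'][:,:,::-1])
    return c
def st():
    s=state(); r=R.from_quat(s['tool_rot']).as_matrix()
    print('t',round(s['time'],2),'pos',np.round(s['eef_pos'],4),'x',np.round(r[:,0],3),'y',np.round(r[:,1],3),'z',np.round(r[:,2],3),'gap',round(s['finger_gap'],3),'gf',np.round(s['grasp_force'],1),'F',np.round(s['wrist_force'],1))
    return s
def marks(cam,things,f=mark_of,n=2):
    for t in things:
        try: print(cam,t,[(np.round(d['point'],3).tolist(),round(d['p'],2)) for d in f(cam,t)[:n]])
        except Exception as e: print(cam,t,'ERR',e)
def pix(c,p):
    q=np.linalg.inv(c['T'])@np.r_[p,1]; f=c['frame'].shape[0]/2/np.tan(np.radians(c['fovy'])/2)
    return np.array([c['cx']+f*q[0]/q[2],c['cy']+f*q[1]/q[2]])
def ray(c,u,v):
    f=c['frame'].shape[0]/2/np.tan(np.radians(c['fovy'])/2)
    d=c['T'][:3,:3]@np.array([(u-c['cx'])/f,(v-c['cy'])/f,1]); return c['T'][:3,3],d
def atz(c,u,v,z):
    o,d=ray(c,u,v); return o+d*(z-o[2])/d[2]
E
python3 - <<'E'
from h import *
s=st()
T=['shaker','lid','clamp_left_hinge','clamp_right_hinge','clamp_left_bar','clamp_right_bar','tin_a','tin_b','tin_c','spatula_a','spatula_b','spatula_a_tip','spatula_b_tip','holder','slot0_end','slot1_end','tape_roll','opener','mixing_mug','hardener','thinner','additive']
for cam in ['scene','side']:
    c=snap(cam,cam+'0'); print(cam,c['fovy'],c['cx'],c['cy'],np.round(c['T'],3).tolist())
    marks(cam,T,n=3)
a=cv2.imread('pics/scene0.png');b=cv2.imread('pics/side0.png')
E
```

```text
pics
t 0.0 pos [0.2147 0.613  0.2407] x [-0.944  0.331 -0.   ] y [ 0.331  0.944 -0.002] z [-0.    -0.002 -1.   ] gap 0.999 gf 0.0 F [-0.4 -0.2  0.3]
scene 49.69463340985105 254.57937549254888 187.2339241793695 [[0.178, 0.796, -0.578, 1.352], [0.984, -0.153, 0.093, -0.148], [-0.014, -0.586, -0.811, 1.251], [0.0, 0.0, 0.0, 1.0]]
scene shaker [([0.602, 0.056, 0.002], 0.65)]
scene lid [([0.419, 0.375, 0.003], 0.84)]
scene clamp_left_hinge [([0.669, 0.173, 0.136], 0.57)]
scene clamp_right_hinge [([0.679, -0.051, 0.132], 0.85), ([0.517, 0.224, 0.002], 0.69), ([0.386, -0.37, -0.0], 0.61)]
scene clamp_left_bar [([0.693, 0.138, 0.234], 0.61)]
scene clamp_right_bar [([0.701, -0.016, 0.236], 0.48)]
scene tin_a [([0.438, -0.26, 0.0], 0.84), ([0.458, -0.143, 0.002], 0.61)]
scene tin_b [([0.438, -0.26, 0.0], 0.84), ([0.458, -0.143, 0.002], 0.61)]
scene tin_c [([0.438, -0.26, 0.0], 0.84), ([0.458, -0.143, 0.002], 0.61)]
scene spatula_a [([0.456, 0.2, 0.003], 0.6), ([0.677, 0.408, -0.003], 0.18)]
scene spatula_b [([0.456, 0.2, 0.003], 0.6), ([0.677, 0.408, -0.003], 0.18)]
scene spatula_a_tip []
scen
[... 1639 characters left out ...]
002], 0.52)]
side spatula_b [([0.414, 0.382, 0.008], 0.71), ([0.532, -0.571, 0.004], 0.64), ([0.457, 0.205, 0.002], 0.52)]
side spatula_a_tip [([0.413, 0.38, 0.004], 0.3)]
side spatula_b_tip [([0.522, 0.225, 0.003], 0.6)]
side holder [([0.607, -0.299, 0.001], 0.67)]
side slot0_end [([0.444, -0.264, -0.002], 0.65), ([0.522, 0.224, 0.004], 0.62), ([0.708, 0.308, 0.002], 0.35)]
side slot1_end [([0.694, -0.343, 0.014], 0.64)]
side tape_roll [([0.459, -0.492, -0.0], 0.54)]
side opener [([0.707, 0.312, 0.002], 0.61)]
side mixing_mug [([0.535, -0.569, 0.007], 0.56)]
side hardener [([0.541, 0.547, -0.002], 0.76)]
side thinner [([0.678, 0.408, 0.001], 0.61)]
side additive [([0.613, 0.483, 0.0], 0.7)]
```

View pics/scene0.png

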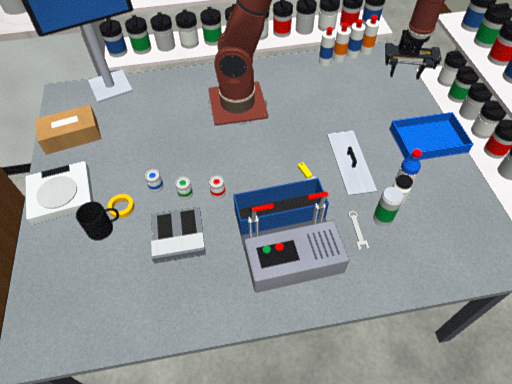

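View pics/side0.png

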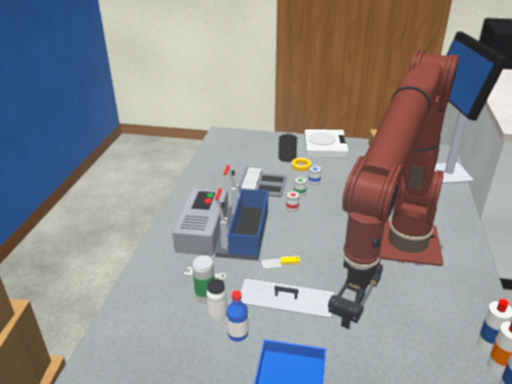

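Three tins are there: blue at (154,180), green at (184,187) and red at (217,186) in the scene view. There's one yellow spatula at (305,170), the lid at (350,160), the shaker at (280,205) and the holder at (178,235). Both cameras agree to within a few mm. I'll do the spatula first.

```bash
cat >> h.py <<'E'
def plan(goal,yaw=None,s=None,nmax=12):
    """goal world xyz (m), yaw = angle (deg) of tool y in world; prints normalised rows, split in calls of <=150 mm"""
    s=s or state(); M=R.from_quat(s['tool_rot']).as_matrix(); p=np.array(s['eef_pos'])
    a0=np.degrees(np.arctan2(M[1,1],M[0,1])); d=0 if yaw is None else (yaw-a0+90)%180-90
    g=np.array(goal)-p
    n=max(1,int(np.ceil(np.abs(M.T@g).max()/.149)))
    for i in range(n):
        print(' call',i,'dpos',np.round(M.T@g/n/.15,4).tolist(),'roll',round(-d/180,4) if i==0 else 0,'rows>=',int(max(np.ceil(np.linalg.norm(g/n)/.0417),np.ceil(abs(d)/7.16) if i==0 else 0))+1)
        if i==0: M=R.from_rotvec([0,0,np.radians(d)]).as_matrix()@M
E
python3 - <<'E'
from h import *
plan([0.40,0.19,0.22],106.4)
E
```

```text
call 0 dpos [-0.6994, -0.7521, 0.0479] roll -0.1983 rows>= 6
 call 1 dpos [-0.1291, -1.0189, 0.0479] roll 0 rows>= 5
 call 2 dpos [-0.1291, -1.0189, 0.0479] roll 0 rows>= 5
```

Emit:
arm_command([
  [-0.7,-0.75,0.05],
  [-0.7,-0.75,0.05],
  [-0.7,-0.75,0.05],
  [-0.7,-0.75,0.05],
  [-0.7,-0.75,0.05],
  [-0.7,-0.75,0.05],
  [-0.7,-0.75,0.05],
], roll=[-0.2,-0.2,-0.2,-0.2,-0.2,-0.2,-0.2], gripper=0.6)

```text
time: 2.88
eef_pos: [0.2765, 0.473, 0.2344]
tool_rot: [-0.143, 0.99, 0.0, 0.0]
wrist_force: [-0.3, 0.3, -0.4]
finger_gap: 0.624
grasp_force: 0.0
```

Emit:
arm_command([
  [-0.13,-1.0,0.05],
  [-0.13,-1.0,0.05],
  [-0.13,-1.0,0.05],
  [-0.13,-1.0,0.05],
  [-0.13,-1.0,0.05],
], roll=[0,0,0,0,0])

```text
time: 3.3
eef_pos: [0.341, 0.3304, 0.2265]
tool_rot: [-0.14, 0.99, -0.001, 0.0]
wrist_force: [0.0, -0.0, -0.4]
finger_gap: 0.599
grasp_force: 0.0
```

Emit:
arm_command([
  [-0.13,-1.0,0.05],
  [-0.13,-1.0,0.05],
  [-0.13,-1.0,0.05],
  [-0.13,-1.0,0.05],
  [-0.13,-1.0,0.05],
  [-0.13,-1.0,0.05],
  [-0.13,-1.0,0.05],
], roll=[0,0,0,0,0,0,0])

```text
time: 3.88
eef_pos: [0.4, 0.1982, 0.2192]
tool_rot: [-0.145, 0.989, 0.0, 0.0]
wrist_force: [0.3, -0.4, 0.7]
finger_gap: 0.603
grasp_force: 0.0
```

Run:
```python
from h import *
st(); c=snap('wrist','w1'); print(c['fovy'],np.round(c['T'],3).tolist())
marks('wrist',['spatula_b','spatula_b_tip','lid'])
marks('wrist',['spatula_b'],find_in)
for cam in['scene','side']:
    snap(cam); marks(cam,['spatula_b','spatula_b_tip'])
```

```text
t 3.88 pos [0.4    0.1982 0.2192] x [-0.958 -0.287 -0.   ] y [-0.287  0.958  0.   ] z [ 0.  0. -1.] gap 0.603 gf 0.0 F [ 0.3 -0.4  0.7]
70.19894624773451 [[-0.285, 0.919, 0.272, 0.325], [0.958, 0.274, 0.08, 0.176], [-0.0, 0.283, -0.959, 0.363], [0.0, 0.0, 0.0, 1.0]]
wrist spatula_b [([0.458, 0.201, -0.002], 0.64)]
wrist spatula_b_tip [([0.52, 0.225, 0.004], 0.8)]
wrist lid [([0.412, 0.376, 0.002], 0.6)]
wrist spatula_b [([0.464, 0.205, 0.006], 0.77)]
scene spatula_b [([0.458, 0.205, 0.001], 0.61), ([0.461, -0.494, 0.001], 0.33)]
scene spatula_b_tip [([0.515, 0.225, 0.006], 0.58)]
side spatula_b [([0.454, 0.206, 0.001], 0.53)]
side spatula_b_tip [([0.521, 0.224, 0.001], 0.64)]
```

View pics/w1.png

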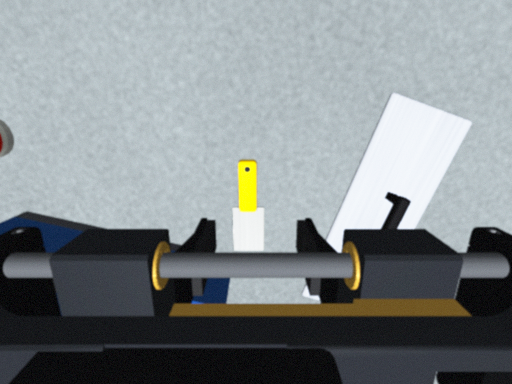

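The spatula handle runs from (247,160) to (247,211), almost upright in the image, with the lid at the right. Next I'll fit the handle outline on its top plane.

```bash
cat >> h.py <<'E'
def handle(cam='wrist',zt=0.02,lo=(22,150,120),hi=(35,255,255),c=None,roi=None):
    c=c or camera(cam); h=cv2.cvtColor(c['frame'],cv2.COLOR_RGB2HSV); m=cv2.inRange(h,lo,hi)
    if roi: k=np.zeros_like(m); k[roi[1]:roi[3],roi[0]:roi[2]]=1; m*=k
    n,l,s,_=cv2.connectedComponentsWithStats(m); i=1+s[1:,4].argmax()
    v,u=np.nonzero(l==i); P=np.array([atz(c,a,b,zt)[:2] for a,b in zip(u,v)]).astype(np.float32)
    r=cv2.minAreaRect(P*1000); return r,len(u)
E
python3 - <<'E'
from h import *
r,n=handle(zt=0.02); print(r,n,cv2.boxPoints(r).round(1).tolist())
plan([0.424,0.195,0.10])
E
```

```text
((421.6852722167969, 192.6479949951172), (69.09768676757812, 22.43440055847168), 16.687795639038086) 889 [[385.3999938964844, 193.5], [391.79998779296875, 172.0], [458.0, 191.8000030517578], [451.6000061035156, 213.3000030517578]]
 call 0 dpos [-0.1486, -0.0549, 0.7938] roll 0.0 rows>= 4
```

Run:
```python
from h import *
plan([0.422,0.193,0.10],106.7); plan([0.422,0.193,0.024],106.7)
```

```text
call 0 dpos [-0.132, -0.0638, 0.7938] roll -0.0 rows>= 4
 call 0 dpos [-0.066, -0.0319, 0.6502] roll -0.0 rows>= 4
 call 1 dpos [-0.066, -0.0319, 0.6502] roll 0 rows>= 4
```

Emit:
arm_command([
  [-0.132,-0.064,0.4],
  [-0.132,-0.064,0.8],
  [-0.132,-0.064,0.8],
  [-0.132,-0.064,0.8],
], roll=[0,0,0,0])

```text
time: 4.82
eef_pos: [0.4187, 0.1903, 0.0929]
tool_rot: [-0.145, 0.989, -0.003, -0.004]
wrist_force: [-1.3, -1.7, -0.3]
finger_gap: 0.6
grasp_force: 0.0
```

Emit:
arm_command([
  [0,0,0.2],
  [0,0,0.4],
  [0,0,0.5],
  [0,0,0.5],
  [0,0,0.5],
  [0,0,0.5],
], roll=[0,0,0,0,0,0])

```text
time: 5.32
eef_pos: [0.4232, 0.1937, 0.0261]
tool_rot: [-0.145, 0.989, 0.001, 0.001]
wrist_force: [0.7, 0.8, 0.5]
finger_gap: 0.599
grasp_force: 0.0
```

Emit:
arm_command([
  [0,0,0],
  [0,0,0],
  [0,0,0],
  [0,0,0],
  [0,0,0],
  [0,0,0],
  [0,0,0],
  [0,0,0],
], roll=[0,0,0,0,0,0,0,0], gripper=0, squeeze=20)

```text
time: 5.98
eef_pos: [0.4221, 0.193, 0.0243]
tool_rot: [-0.145, 0.989, 0.0, 0.0]
wrist_force: [-2.1, -0.9, 5.5]
finger_gap: 0.273
grasp_force: 20.0
```

Run:
```python
from h import *
st()
for cam in['scene','side']:
    snap(cam); marks(cam,['holder','slot0_end','slot1_end','tin_a','shaker','clamp_left_hinge','clamp_right_hinge'],n=3)
```

```text
t 5.98 pos [0.4221 0.193  0.0243] x [-0.958 -0.287 -0.   ] y [-0.287  0.958  0.   ] z [ 0.  0. -1.] gap 0.273 gf 20.0 F [-2.1 -0.9  5.5]
scene holder [([0.606, -0.3, -0.003], 0.86), ([0.696, -0.258, 0.009], 0.72)]
scene slot0_end [([0.694, -0.259, 0.011], 0.67)]
scene slot1_end [([0.69, -0.345, 0.011], 0.56)]
scene tin_a [([0.459, -0.141, 0.001], 0.78), ([0.516, 0.222, -0.001], 0.68), ([0.439, -0.261, 0.004], 0.66)]
scene shaker [([0.601, 0.058, 0.002], 0.78)]
scene clamp_left_hinge [([0.67, 0.17, 0.139], 0.71)]
scene clamp_right_hinge [([0.678, -0.051, 0.132], 0.71)]
side holder [([0.608, -0.3, -0.0], 0.72)]
side slot0_end [([0.69, -0.258, 0.015], 0.93)]
side slot1_end [([0.693, -0.344, 0.012], 0.96), ([0.708, 0.312, 0.0], 0.58)]
side tin_a [([0.384, -0.371, 0.002], 0.62), ([0.688, 0.133, 0.232], 0.57)]
side shaker [([0.601, 0.054, -0.0], 0.94)]
side clamp_left_hinge [([0.665, 0.165, 0.141], 0.68)]
side clamp_right_hinge [([0.679, -0.05, 0.135], 0.7)]
```

Run:
```python
from h import *
s=state(); s=dict(s); 
plan([0.422,0.193,0.17],106.7,s)
s['eef_pos']=[0.422,0.193,0.17]
plan([0.50,-0.343,0.17],90,s)
```

```text
call 0 dpos [0.0006, 0.0003, -0.9715] roll -0.0 rows>= 5
 call 0 dpos [0.1322, -0.893, -0.0001] roll 0.0928 rows>= 5
 call 1 dpos [-0.13, -0.8933, -0.0001] roll 0 rows>= 5
 call 2 dpos [-0.13, -0.8933, -0.0001] roll 0 rows>= 5
 call 3 dpos [-0.13, -0.8933, -0.0001] roll 0 rows>= 5
```

Emit:
arm_command([
  [0,0,-0.2],
  [0,0,-0.5],
  [0,0,-0.8],
  [0,0,-0.97],
  [0,0,-0.97],
], roll=[0,0,0,0,0])

```text
time: 7.2
eef_pos: [0.4249, 0.1944, 0.1759]
tool_rot: [-0.145, 0.989, 0.002, 0.004]
wrist_force: [1.5, 1.6, -0.9]
finger_gap: 0.272
grasp_force: 20.0
```

Emit:
arm_command([
  [0.13,-0.89,0],
  [0.13,-0.89,0],
  [0.13,-0.89,0],
  [0.13,-0.89,0],
  [0.13,-0.89,0],
  [0.13,-0.89,0],
], roll=[0.093,0.093,0.093,0.093,0.093,0.093])

```text
time: 7.7
eef_pos: [0.4415, 0.0592, 0.1692]
tool_rot: [0.001, 1.0, 0.0, -0.0]
wrist_force: [-0.3, -0.2, -0.5]
finger_gap: 0.277
grasp_force: 20.0
```

Emit:
arm_command([
  [-0.13,-0.89,0],
  [-0.13,-0.89,0],
  [-0.13,-0.89,0],
  [-0.13,-0.89,0],
  [-0.13,-0.89,0],
], roll=[0,0,0,0,0])

```text
time: 8.12
eef_pos: [0.4613, -0.0762, 0.1694]
tool_rot: [0.002, 1.0, -0.0, -0.0]
wrist_force: [0.8, 1.3, -0.4]
finger_gap: 0.278
grasp_force: 20.0
```

Emit:
arm_command([
  [-0.13,-0.89,0],
  [-0.13,-0.89,0],
  [-0.13,-0.89,0],
  [-0.13,-0.89,0],
  [-0.13,-0.89,0],
], roll=[0,0,0,0,0])

```text
time: 8.53
eef_pos: [0.4809, -0.2091, 0.1692]
tool_rot: [0.001, 1.0, -0.001, -0.0]
wrist_force: [0.2, 0.7, -1.3]
finger_gap: 0.271
grasp_force: 20.0
```

Emit:
arm_command([
  [-0.13,-0.89,0],
  [-0.13,-0.89,0],
  [-0.13,-0.89,0],
  [-0.13,-0.89,0],
  [-0.13,-0.89,0],
  [-0.13,-0.89,0],
  [-0.13,-0.89,0],
], roll=[0,0,0,0,0,0,0])

```text
time: 9.12
eef_pos: [0.501, -0.3381, 0.1689]
tool_rot: [-0.001, 1.0, 0.001, -0.0]
wrist_force: [-0.1, 0.7, -1.1]
finger_gap: 0.271
grasp_force: 20.0
```

Run:
```python
from h import *
st(); c=snap('wrist','w2')
marks('wrist',['spatula_b','spatula_b_tip','slot0_end','slot1_end','holder','tin_a'],n=3)
for cam in['scene','side']:
    c=snap(cam); marks(cam,['spatula_b','spatula_b_tip','slot0_end','slot1_end'])
```

```text
t 9.12 pos [ 0.501  -0.3381  0.1689] x [-1.    -0.003  0.001] y [-0.003  1.     0.002] z [-0.001  0.002 -1.   ] gap 0.271 gf 20.0 F [-0.1  0.7 -1.1]
wrist spatula_b [([0.537, -0.335, 0.145], 0.63), ([0.454, -0.147, 0.002], 0.46)]
wrist spatula_b_tip []
wrist slot0_end []
wrist slot1_end []
wrist holder []
wrist tin_a [([0.383, -0.367, 0.002], 0.97), ([0.439, -0.265, -0.003], 0.79), ([0.459, -0.144, -0.0], 0.55)]
scene spatula_b [([0.532, -0.341, 0.146], 0.53)]
scene spatula_b_tip [([0.601, -0.338, 0.148], 0.77), ([0.44, -0.259, -0.001], 0.67)]
scene slot0_end [([0.694, -0.261, 0.011], 0.65)]
scene slot1_end [([0.691, -0.346, 0.014], 0.73)]
side spatula_b [([0.536, -0.34, 0.147], 0.41)]
side spatula_b_tip [([0.608, -0.337, 0.145], 0.56), ([0.708, 0.311, 0.002], 0.19)]
side slot0_end [([0.69, -0.26, 0.013], 0.82)]
side slot1_end [([0.694, -0.344, 0.012], 0.61), ([0.598, 0.056, 0.0], 0.5)]
```

View pics/w2.png

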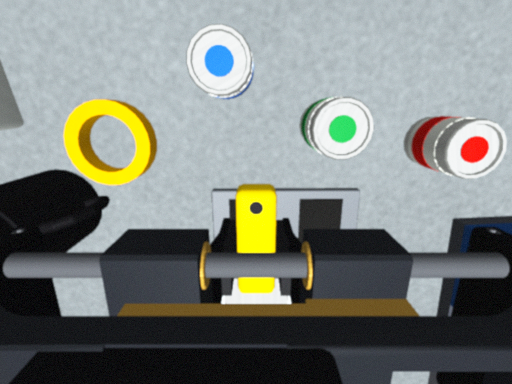

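The blue, green and red tins are at (219,60), (342,127) and (474,148). The holder's front edge runs from (213,189) to (357,189), and the mug handle ends at (108,203). I'll compute the holder centre line and the clearance to the mug.

Run:
```python
from h import *
c=camera('wrist')
for u,v,z in[(212,189,.012),(358,189,.012),(299,199,.012),(342,199,.012),(230,199,.012),(108,203,.055),(108,203,.09)]: print(u,v,z,np.round(atz(c,u,v,z),4))
g=cv2.cvtColor(c['frame'],cv2.COLOR_RGB2GRAY)
for r in(195,215): print(r,g[r,205:365:2].tolist())
plan([0.515,-0.3415,0.08],90);plan([0.515,-0.3415,0.040],90)
```

```text
212 189 0.012 [ 0.5108 -0.3917  0.012 ]
358 189 0.012 [ 0.5112 -0.2238  0.012 ]
299 199 0.012 [ 0.5231 -0.2911  0.012 ]
342 199 0.012 [ 0.5233 -0.2412  0.012 ]
230 199 0.012 [ 0.523  -0.3713  0.012 ]
108 203 0.055 [ 0.5125 -0.4893  0.055 ]
108 203 0.09 [ 0.5003 -0.4692  0.09  ]
195 [190, 188, 190, 193, 176, 167, 200, 201, 200, 200, 205, 199, 203, 200, 199, 182, 210, 221, 224, 224, 224, 224, 224, 224, 224, 224, 224, 224, 224, 224, 224, 224, 224, 223, 219, 195, 186, 194, 194, 192, 195, 189, 195, 195, 195, 194, 193, 193, 192, 190, 192, 188, 190, 191, 191, 191, 193, 194, 190, 187, 190, 189, 188, 190, 184, 188, 186, 188, 185, 184, 185, 186, 185, 187, 185, 185, 184, 184, 181, 182]
215 [194, 194, 193, 188, 191, 161, 186, 199, 198, 199, 200, 194, 197, 188, 68, 87, 216, 224, 225, 226, 226, 228, 226, 226, 226, 228, 227, 228, 226, 226, 226, 226, 226, 225, 223, 202, 183, 191, 193, 193, 189, 191, 190, 190, 189, 189, 188, 190, 163, 52, 48, 49, 40, 47, 42, 40, 41, 44, 47, 43, 46, 44, 46, 49, 45, 50, 44, 48, 44, 68, 174, 184, 185, 186, 183, 182, 185, 182, 183, 186]
 call 0 dpos [-0.1007, -0.0023, 0.5969] roll -0.0003 rows>= 4
 call 0 dpos [-0.1007, -0.0023, 0.8636] roll -0.0003 rows>= 5
```

Run:
```python
from h import *
st()
c=camera('wrist'); g=cv2.cvtColor(c['frame'],cv2.COLOR_RGB2GRAY).astype(int)
for r in(205,215):
    row=g[r]; d=np.nonzero(row[290:360]<110)[0]+290; print(r,d[0],d[-1],np.round(atz(c,d[0]-.5,r,.012),4),np.round(atz(c,d[-1]+.5,r,.012),4))
    e=np.diff(row[200:375]); print([(200+i,int(e[i])) for i in range(len(e)) if abs(e[i])>12])
c2=camera('scene'); f=c2['frame']
cv2.imwrite('pics/sc2.png',cv2.resize(f[190:280,130:230,::-1],None,fx=6,fy=6,interpolation=cv2.INTER_CUBIC))
# predicted corners for holder centre hypotheses
for y0 in(-.2995,-.307):
  print(y0,[np.round((pix(c2,[.607+a,y0+b,.012])-[130,190])*6).astype(int).tolist() for a,b in((-.095,-.086),(-.095,.086),(.095,-.086),(.095,.086))])
```

```text
t 10.02 pos [ 0.4999 -0.3411  0.1695] x [-1.     0.001  0.   ] y [ 0.001  1.    -0.   ] z [-0. -0. -1.] gap 0.272 gf 20.0 F [-0.2 -1.2 -1.1]
205 303 344 [ 0.5306 -0.2867  0.012 ] [ 0.5307 -0.2376  0.012 ]
[(216, 13), (230, -14), (231, -64), (232, -67), (234, 57), (235, 84), (236, 33), (249, -60), (250, -91), (251, -20), (260, 49), (261, 94), (262, 21), (275, -24), (301, -56), (302, -67), (303, -16), (343, 28), (344, 71), (345, 35)]
215 302 343 [ 0.5431 -0.2873  0.012 ] [ 0.5432 -0.2377  0.012 ]
[(214, -20), (216, 19), (231, -58), (232, -64), (233, -22), (234, 41), (235, 90), (236, 39), (274, -15), (275, -22), (300, -34), (301, -57), (302, -48), (342, 24), (343, 73), (344, 34), (345, 15)]
-0.2995 [[129, 142], [419, 96], [141, 431], [454, 379]]
-0.307 [[116, 144], [407, 98], [127, 434], [441, 381]]
```

View pics/sc2.png

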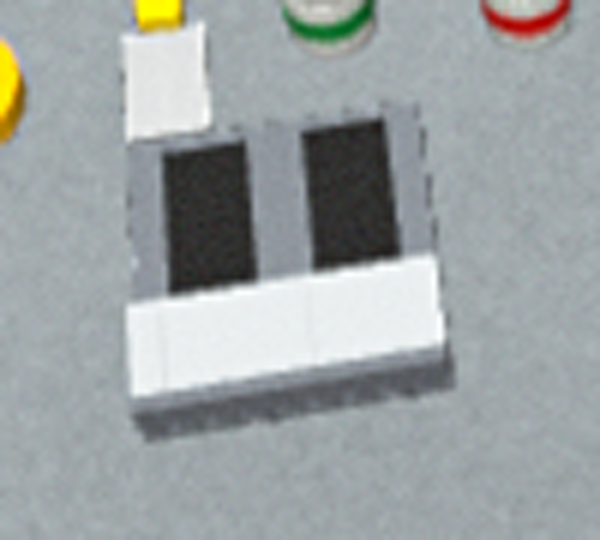

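The picture shows that the predicted holder corners match to about 1 px, so slot 1 lies at y≈-0.342. The spatula is in line with it, so I'll lower and insert.

Emit:
arm_command([
  [-0.07,-0.005,0.3],
  [-0.07,-0.005,0.6],
  [-0.07,-0.005,0.8],
  [-0.07,-0.005,0.86],
  [-0.07,-0.005,0.86],
  [-0.07,-0.005,0.86],
], roll=[0,0,0,0,0,0])

```text
time: 10.62
eef_pos: [0.5105, -0.3424, 0.0414]
tool_rot: [0.001, 1.0, -0.0, -0.0]
wrist_force: [-0.2, -1.3, -0.9]
finger_gap: 0.276
grasp_force: 20.0
```

Emit:
arm_command([
  [-0.07,0,0],
  [-0.14,0,0],
  [-0.21,0,0],
  [-0.28,0,0],
  [-0.35,0,0],
  [-0.4,0,0],
  [-0.44,0,0],
  [-0.44,0,0],
], roll=[0,0,0,0,0,0,0,0])

```text
time: 11.28
eef_pos: [0.5766, -0.3418, 0.0402]
tool_rot: [0.0, 1.0, 0.0, -0.001]
wrist_force: [-2.0, -0.2, -4.2]
finger_gap: 0.274
grasp_force: 26.4
```

Run:
```python
from h import *
st()
for cam in['scene','side']:
    c=snap(cam); marks(cam,['spatula_b','spatula_b_tip','slot1_end'])
```

```text
t 11.28 pos [ 0.5766 -0.3418  0.0402] x [-1.     0.001  0.002] y [0.001 1.    0.   ] z [-0.002  0.    -1.   ] gap 0.274 gf 26.4 F [-2.  -0.2 -4.2]
scene spatula_b [([0.587, -0.342, 0.024], 0.69), ([0.538, -0.568, -0.002], 0.24)]
scene spatula_b_tip [([0.614, 0.479, -0.001], 0.67), ([0.651, -0.34, 0.026], 0.64)]
scene slot1_end [([0.691, -0.343, 0.005], 0.87)]
side spatula_b [([0.59, -0.342, 0.021], 0.53)]
side spatula_b_tip [([0.657, -0.344, 0.021], 0.51), ([0.694, -0.343, 0.013], 0.3)]
side slot1_end [([0.693, -0.344, 0.018], 0.81), ([0.691, -0.264, 0.014], 0.67)]
```

The networks put the spatula about 20 mm further back in the grip than expected, so I'll look.

Run:
```python
from h import *
a=snap('scene')['frame'][190:270,140:220,::-1]; b=snap('side')['frame'][140:220,230:330,::-1]
cv2.imwrite('pics/ins1.png',np.hstack([cv2.resize(a,(400,400),interpolation=cv2.INTER_CUBIC),cv2.resize(b,(400,320),interpolation=cv2.INTER_CUBIC)[:320].repeat(1,0) if 0 else cv2.copyMakeBorder(cv2.resize(b,(400,320),interpolation=cv2.INTER_CUBIC),0,80,0,0,cv2.BORDER_CONSTANT)]))
```

```text
(no output)
```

View pics/ins1.png

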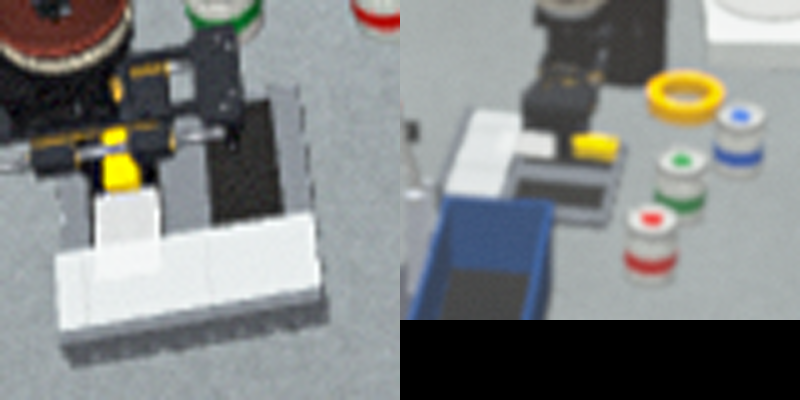

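The blade is about 20 mm under the clear plate and straight, but it has slid back and up in the grip. I'll set it on the deck, release and regrip it flat.

Emit:
arm_command([
  [0,0,0.015],
  [0,0,0.025],
  [0,0,0.025],
  [0,0,0.025],
], roll=[0,0,0,0])

```text
time: 12.12
eef_pos: [0.577, -0.3421, 0.0373]
tool_rot: [0.0, 1.0, -0.0, 0.001]
wrist_force: [-0.6, -0.4, -0.9]
finger_gap: 0.272
grasp_force: 25.5
```

Emit:
arm_command([
  [0,0,0],
  [0,0,0],
  [0,0,0],
  [0,0,0],
  [0,0,0],
], roll=[0,0,0,0,0], gripper=0.5)

```text
time: 12.53
eef_pos: [0.5765, -0.3419, 0.0369]
tool_rot: [0.0, 1.0, -0.0, 0.0]
wrist_force: [0.3, 0.7, -0.7]
finger_gap: 0.484
grasp_force: 0.0
```

Emit:
arm_command([
  [0.05,0,0.005],
  [0.09,0,0.007],
  [0.09,0,0.007],
  [0.09,0,0.007],
], roll=[0,0,0,0])

```text
time: 12.87
eef_pos: [0.5622, -0.3421, 0.0358]
tool_rot: [0.001, 1.0, 0.0, -0.0]
wrist_force: [-0.1, -0.4, 0.0]
finger_gap: 0.5
grasp_force: 0.0
```

Emit:
arm_command([
  [0,0,0],
  [0,0,0],
  [0,0,0],
  [0,0,0],
  [0,0,0],
  [0,0,0],
  [0,0,0],
], roll=[0,0,0,0,0,0,0], gripper=0, squeeze=25)

```text
time: 13.45
eef_pos: [0.5631, -0.3418, 0.0358]
tool_rot: [0.0, 1.0, -0.0, 0.0]
wrist_force: [1.0, 0.1, 0.2]
finger_gap: 0.27
grasp_force: 25.0
```

Run:
```python
from h import *
st()
for cam in['scene','side','wrist']:
    c=snap(cam); marks(cam,['spatula_b','spatula_b_tip'])
```

```text
t 13.45 pos [ 0.5631 -0.3418  0.0358] x [-1.     0.001 -0.   ] y [ 0.001  1.    -0.   ] z [ 0. -0. -1.] gap 0.27 gf 25.0 F [1.  0.1 0.2]
scene spatula_b [([0.588, -0.343, 0.012], 0.69)]
scene spatula_b_tip [([0.651, -0.344, 0.015], 0.65)]
side spatula_b [([0.59, -0.34, 0.017], 0.63)]
side spatula_b_tip [([0.658, -0.341, 0.016], 0.43)]
wrist spatula_b [([0.586, -0.342, 0.012], 0.95)]
wrist spatula_b_tip []
```

Emit:
arm_command([
  [0,0,-0.01],
  [-0.03,0,-0.01],
  [-0.06,0,-0.01],
  [-0.09,0,-0.01],
  [-0.12,0,-0.01],
  [-0.15,0,-0.01],
  [-0.18,0,-0.01],
  [-0.21,0,-0.01],
  [-0.21,0,-0.01],
], roll=[0,0,0,0,0,0,0,0,0])

```text
time: 14.65
eef_pos: [0.5955, -0.3415, 0.0371]
tool_rot: [-0.0, 1.0, -0.0, 0.0]
wrist_force: [0.0, 0.6, -0.7]
finger_gap: 0.269
grasp_force: 25.0
```

Run:
```python
from h import *
st()
for cam in['scene','side','wrist']:
    c=snap(cam); marks(cam,['spatula_b','spatula_b_tip','slot1_end'])
```

```text
t 14.65 pos [ 0.5955 -0.3415  0.0371] x [-1. -0. -0.] y [-0.  1. -0.] z [ 0. -0. -1.] gap 0.269 gf 25.0 F [ 0.   0.6 -0.7]
scene spatula_b [([0.623, -0.342, 0.016], 0.61)]
scene spatula_b_tip []
scene slot1_end [([0.692, -0.342, 0.009], 0.71), ([0.624, -0.344, 0.015], 0.18)]
side spatula_b [([0.62, -0.339, 0.016], 0.42)]
side spatula_b_tip [([0.689, -0.34, 0.014], 0.48)]
side slot1_end [([0.696, -0.345, 0.011], 0.75), ([0.444, -0.264, -0.001], 0.47)]
wrist spatula_b [([0.62, -0.342, 0.012], 0.61)]
wrist spatula_b_tip []
wrist slot1_end []
```

Moving well with no slip. I'll lower it to the deck and push slowly to the stop.

Emit:
arm_command([
  [-0.015,0,0.008],
  [-0.025,0,0.008],
  [-0.035,0,0.008],
  [-0.045,0,0.008],
  [-0.055,0,0.008],
  [-0.06,0,0.008],
  [-0.06,0,0.008],
], roll=[0,0,0,0,0,0,0])

```text
time: 15.83
eef_pos: [0.6009, -0.3421, 0.0358]
tool_rot: [0.001, 1.0, 0.001, -0.002]
wrist_force: [-10.7, 2.0, 7.1]
finger_gap: 0.27
grasp_force: 25.0
```

Pushing meets 10.7 N with the origin at 0.626, which fits the stop. I'll release and rise, then check.

Emit:
arm_command([
  [0,0,0],
  [0,0,0],
  [0,0,0],
  [0,0,0],
  [0,0,0],
], roll=[0,0,0,0,0], gripper=0.5)

```text
time: 16.25
eef_pos: [0.6038, -0.3418, 0.0362]
tool_rot: [0.0, 1.0, -0.0, 0.0]
wrist_force: [-1.0, 0.9, 0.4]
finger_gap: 0.484
grasp_force: 0.0
```

Emit:
arm_command([
  [0.02,0,-0.2],
  [0.05,0,-0.5],
  [0.3,0,-0.8],
  [0.6,0,-1],
  [0.9,0,-1],
  [0.9,0,-1],
  [0.9,0,-1],
], roll=[0,0,0,0,0,0,0])

```text
time: 16.83
eef_pos: [0.463, -0.3445, 0.1884]
tool_rot: [0.004, 1.0, 0.0, 0.001]
wrist_force: [0.3, -0.4, -0.3]
finger_gap: 0.5
grasp_force: 0.0
```

Run:
```python
from h import *
st()
for cam in['scene','side','wrist']:
    c=snap(cam); marks(cam,['spatula_b','spatula_b_tip','slot1_end'])
    if cam=='scene': a=c['frame'][190:270,140:220,::-1]
    if cam=='wrist': w=c['frame'][:,:,::-1]
    marks(cam,['tin_a'],n=4)
cv2.imwrite('pics/ins2.png',np.hstack([cv2.resize(a,(384,384),interpolation=cv2.INTER_CUBIC),cv2.resize(w,(400,300))[:].copy() if 0 else cv2.copyMakeBorder(cv2.resize(w,(400,300)),0,84,0,0,cv2.BORDER_CONSTANT)]))
```

```text
t 16.83 pos [ 0.463  -0.3445  0.1884] x [-1.     0.007 -0.002] y [0.007 1.    0.   ] z [ 0.002  0.    -1.   ] gap 0.5 gf 0.0 F [ 0.3 -0.4 -0.3]
scene spatula_b [([0.627, -0.345, 0.013], 0.59)]
scene spatula_b_tip [([0.459, -0.141, -0.0], 0.25)]
scene slot1_end [([0.69, -0.341, 0.01], 0.7)]
scene tin_a [([0.458, -0.143, 0.0], 0.75), ([0.538, -0.567, -0.002], 0.37)]
side spatula_b [([0.691, -0.26, 0.012], 0.62), ([0.628, -0.339, 0.013], 0.4)]
side spatula_b_tip []
side slot1_end [([0.696, -0.345, 0.012], 0.77)]
side tin_a [([0.458, -0.142, 0.0], 0.79), ([0.385, -0.369, 0.002], 0.68), ([0.443, -0.262, -0.001], 0.48)]
wrist spatula_b [([0.627, -0.342, 0.012], 0.67)]
wrist spatula_b_tip []
wrist slot1_end []
wrist tin_a [([0.382, -0.369, -0.002], 0.93), ([0.439, -0.264, -0.001], 0.66), ([0.454, -0.143, 0.002], 0.56)]
```

View pics/ins2.png

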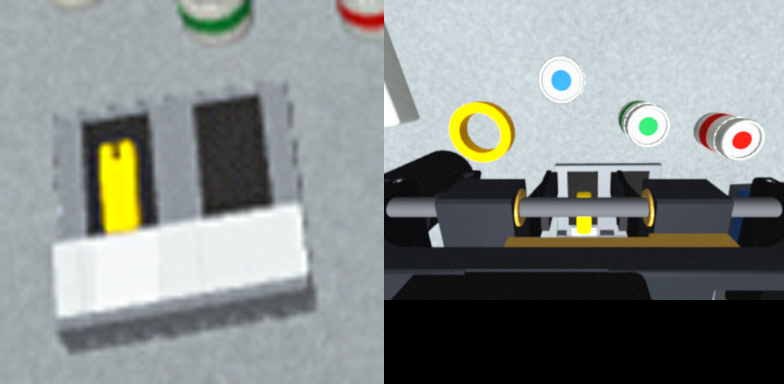

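The spatula lies home: its blade fills the left slot up to the wall in the crop, with the origin at 0.627 + 65 mm ≈ the stop. Tins next, blue first.

Run:
```python
from h import *
s=dict(st())
print('blue');plan([0.3835,-0.3695,0.055],93,s)
s['eef_pos']=[0.3835,-0.3695,0.055]; s['tool_rot']=(R.from_rotvec([0,0,np.radians(93-np.degrees(np.arctan2(*R.from_quat(s['tool_rot']).as_matrix()[1::-1,1])))])*R.from_quat(s['tool_rot'])).as_quat()
print('lift');plan([0.3835,-0.3695,0.20],93,s)
s['eef_pos']=[0.3835,-0.3695,0.20];print('to shaker');plan([0.6044,-0.029,0.20],93,s)
```

```text
t 17.58 pos [ 0.4684 -0.3419  0.186 ] x [-1.     0.001  0.   ] y [ 0.001  1.    -0.   ] z [-0. -0. -1.] gap 0.5 gf 0.0 F [0.5 0.8 0. ]
blue
 call 0 dpos [0.5658, -0.1846, 0.8734] roll -0.0169 rows>= 5
lift
 call 0 dpos [0.0003, -0.0001, -0.9667] roll -0.0 rows>= 5
to shaker
 call 0 dpos [-0.5298, 0.7299, -0.0003] roll -0.0 rows>= 5
 call 1 dpos [-0.5298, 0.7299, -0.0003] roll 0 rows>= 5
 call 2 dpos [-0.5298, 0.7299, -0.0003] roll 0 rows>= 5
```

Emit:
arm_command([
  [0.3,-0.1,0],
  [0.566,-0.185,0],
  [0.566,-0.185,0],
  [0.566,-0.185,0.2],
  [0.566,-0.185,0.4],
  [0.566,-0.185,0.6],
  [0.566,-0.185,0.75],
  [0.566,-0.185,0.87],
  [0.566,-0.185,0.87],
  [0.566,-0.185,0.87],
], roll=[-0.017,-0.017,-0.017,-0.017,-0.017,-0.017,-0.017,-0.017,-0.017,-0.017], gripper=0.9)

```text
time: 18.42
eef_pos: [0.383, -0.3695, 0.0554]
tool_rot: [-0.026, 1.0, 0.0, -0.001]
wrist_force: [0.1, 0.3, 0.2]
finger_gap: 0.895
grasp_force: 0.0
```

Emit:
arm_command([
  [0,0,0],
  [0,0,0],
  [0,0,0],
  [0,0,0],
  [0,0,0],
  [0,0,0],
  [0,0,0],
], roll=[0,0,0,0,0,0,0], gripper=0, squeeze=25)

```text
time: 19.0
eef_pos: [0.384, -0.3694, 0.0562]
tool_rot: [-0.026, 1.0, 0.0, 0.0]
wrist_force: [-0.4, 2.1, 6.9]
finger_gap: 0.615
grasp_force: 25.0
```

Emit:
arm_command([
  [0,0,-0.15],
  [0,0,-0.4],
  [0,0,-0.7],
  [0,0,-0.97],
  [0,0,-0.97],
  [0,0,-0.97],
], roll=[0,0,0,0,0,0])

```text
time: 19.5
eef_pos: [0.3845, -0.3702, 0.2031]
tool_rot: [-0.027, 1.0, -0.001, 0.002]
wrist_force: [-0.3, 1.2, -3.0]
finger_gap: 0.609
grasp_force: 25.0
```

Run:
```python
from h import *
st()
for cam in['scene','side','wrist']:
    c=snap(cam); marks(cam,['tin_a'],n=4)
```

```text
t 19.5 pos [ 0.3845 -0.3702  0.2031] x [-0.999 -0.053 -0.004] y [-0.053  0.999 -0.002] z [ 0.004 -0.001 -1.   ] gap 0.609 gf 25.0 F [-0.3  1.2 -3. ]
scene tin_a [([0.458, -0.142, 0.001], 0.87), ([0.386, -0.372, 0.147], 0.7)]
side tin_a [([0.46, -0.142, 0.001], 0.78), ([0.386, -0.371, 0.146], 0.68), ([0.444, -0.26, -0.0], 0.59)]
wrist tin_a [([0.38, -0.368, 0.143], 0.92), ([0.439, -0.265, 0.001], 0.91), ([0.458, -0.142, 0.002], 0.88)]
```

Emit:
arm_command([
  [-0.53,0.73,0],
  [-0.53,0.73,0],
  [-0.53,0.73,0],
  [-0.53,0.73,0],
], roll=[0,0,0,0])

```text
time: 20.13
eef_pos: [0.4605, -0.2492, 0.1999]
tool_rot: [-0.03, 1.0, 0.001, -0.0]
wrist_force: [1.0, 0.9, -3.9]
finger_gap: 0.62
grasp_force: 25.0
```

Emit:
arm_command([
  [-0.53,0.73,0],
  [-0.53,0.73,0],
  [-0.53,0.73,0],
  [-0.53,0.73,0],
], roll=[0,0,0,0])

```text
time: 20.47
eef_pos: [0.5337, -0.1349, 0.1997]
tool_rot: [-0.031, 1.0, 0.001, -0.0]
wrist_force: [0.2, 0.6, -4.1]
finger_gap: 0.613
grasp_force: 25.0
```

Emit:
arm_command([
  [-0.53,0.73,0],
  [-0.53,0.73,0],
  [-0.53,0.73,0],
  [-0.53,0.73,0],
  [-0.53,0.73,0],
  [-0.53,0.73,0],
  [-0.53,0.73,0],
], roll=[0,0,0,0,0,0,0])

```text
time: 21.05
eef_pos: [0.6037, -0.0304, 0.2003]
tool_rot: [-0.026, 1.0, -0.001, -0.001]
wrist_force: [0.3, -0.7, -3.2]
finger_gap: 0.611
grasp_force: 25.0
```

Run:
```python
from h import *
st()
c=snap('wrist','w3'); marks('wrist',['shaker','clamp_left_hinge','clamp_right_hinge','tin_a'],n=4)
st(); plan([0.6044,-0.029,0.082],93)
```

```text
t 21.05 pos [ 0.6037 -0.0304  0.2003] x [-0.999 -0.051  0.002] y [-0.051  0.999 -0.001] z [-0.002 -0.001 -1.   ] gap 0.611 gf 25.0 F [ 0.3 -0.7 -3.2]
wrist shaker [([0.598, 0.055, -0.004], 0.74)]
wrist clamp_left_hinge [([0.681, -0.046, 0.13], 0.19)]
wrist clamp_right_hinge [([0.681, -0.049, 0.131], 0.96)]
wrist tin_a [([0.601, -0.032, 0.145], 0.85), ([0.459, -0.144, 0.003], 0.84), ([0.439, -0.264, -0.001], 0.69)]
t 21.3 pos [ 0.6041 -0.0299  0.2012] x [-0.999 -0.051 -0.   ] y [-0.051  0.999  0.   ] z [ 0.  0. -1.] gap 0.614 gf 25.0 F [ 0.1 -0.4 -3.3]
 call 0 dpos [-0.0024, 0.0055, 0.7949] roll -0.0003 rows>= 4
```

View pics/w3.png

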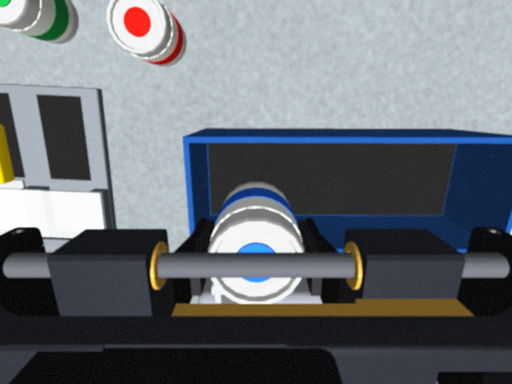

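The blue tin is in hand at (257,245), over the right end of the cradle. The cradle's near right rim corner shows at (188,133), and I'll check that against the estimate.

Run:
```python
from h import *
c=camera('wrist')
def W(x,y,z,a=np.radians(3)): return [0.6+x*np.cos(a)-y*np.sin(a),0.056+x*np.sin(a)+y*np.cos(a),z]
g=c['frame'].astype(int); b=g[:,:,2]-g[:,:,0]
m=(b>50); 
print('top edge rows',[(u,int(np.nonzero(m[100:200,u])[0][0])+100) for u in(215,260,300,350,400,450)])
print('left edge cols',[(v,int(np.nonzero(m[v,160:260])[0][0])+160) for v in(140,160,180,200)])
print('pred', [np.round(pix(c,W(-.055,y,.11)),1).tolist() for y in(-.15,-.1,0,.05)],[np.round(pix(c,W(x,-.15,.11)),1).tolist() for x in(-.03,0,.02)])
```

```text
top edge rows [(215, 129), (260, 130), (300, 129), (350, 130), (400, 130), (450, 130)]
left edge cols [(140, 182), (160, 183), (180, 185), (200, 186)]
pred [[180.3, 137.2], [239.2, 137.0], [357.0, 136.7], [416.0, 136.5]] [[182.6, 166.1], [185.2, 198.6], [186.9, 219.1]]
```

Emit:
arm_command([
  [0.03,0,0.2],
  [0.03,0,0.4],
  [0.03,0,0.6],
  [0.03,0,0.7],
  [0.03,0,0.76],
  [0.03,0,0.785],
  [0.03,0,0.785],
  [0.03,0,0.785],
], roll=[0,0,0,0,0,0,0,0])

```text
time: 22.02
eef_pos: [0.6007, -0.0293, 0.0845]
tool_rot: [-0.026, 1.0, 0.0, 0.001]
wrist_force: [0.3, 0.2, -3.3]
finger_gap: 0.61
grasp_force: 25.0
```

Emit:
arm_command([
  [0,0,0.01],
  [0,0,0.01],
  [0,0,0.01],
], roll=[0,0,0])

```text
time: 22.27
eef_pos: [0.6003, -0.0291, 0.0825]
tool_rot: [-0.026, 1.0, 0.0, 0.001]
wrist_force: [0.0, 0.6, -3.2]
finger_gap: 0.615
grasp_force: 25.0
```

Emit:
arm_command([
  [0,0,0.01],
  [0,0,0.01],
  [0,0,0.01],
], roll=[0,0,0])

```text
time: 22.52
eef_pos: [0.6004, -0.0291, 0.0813]
tool_rot: [-0.026, 1.0, 0.0, 0.001]
wrist_force: [-2.0, 1.5, 5.4]
finger_gap: 0.613
grasp_force: 25.0
```

Emit:
arm_command([
  [0,0,0],
  [0,0,0],
  [0,0,0],
  [0,0,0],
  [0,0,0],
], roll=[0,0,0,0,0], gripper=0.76)

```text
time: 22.93
eef_pos: [0.5999, -0.0291, 0.0802]
tool_rot: [-0.026, 1.0, -0.0, -0.0]
wrist_force: [-0.3, -0.6, 0.8]
finger_gap: 0.754
grasp_force: 0.0
```

Emit:
arm_command([
  [0,0,-0.15],
  [0,0,-0.4],
  [0,0,-0.7],
  [0,0,-0.8],
  [0,0,-0.8],
], roll=[0,0,0,0,0])

```text
time: 23.35
eef_pos: [0.6023, -0.0296, 0.2056]
tool_rot: [-0.026, 1.0, 0.0, 0.004]
wrist_force: [0.5, -0.0, -0.0]
finger_gap: 0.758
grasp_force: 0.0
```

Run:
```python
from h import *
s=dict(st())
for cam in['scene','side','wrist']:
    c=snap(cam); marks(cam,['tin_a'],n=4)
plan([0.4405,-0.2625,0.20],93)
```

```text
t 23.35 pos [ 0.6023 -0.0296  0.2056] x [-0.999 -0.052 -0.008] y [-0.052  0.999  0.001] z [ 0.008  0.001 -1.   ] gap 0.758 gf 0.0 F [ 0.5 -0.  -0. ]
scene tin_a [([0.459, -0.142, 0.002], 0.81), ([0.6, -0.031, 0.023], 0.55), ([0.438, -0.261, -0.0], 0.53)]
side tin_a [([0.6, -0.031, 0.026], 0.56), ([0.443, -0.264, -0.003], 0.53), ([0.457, -0.14, -0.001], 0.5)]
wrist tin_a [([0.601, -0.027, 0.025], 0.83), ([0.458, -0.146, 0.001], 0.75), ([0.439, -0.265, -0.003], 0.65)]
 call 0 dpos [0.5692, -0.7493, -0.0021] roll 0.0001 rows>= 5
 call 1 dpos [0.5688, -0.7495, -0.0021] roll 0 rows>= 5
```

Emit:
arm_command([
  [0.57,-0.75,0],
  [0.57,-0.75,0],
  [0.57,-0.75,0],
  [0.57,-0.75,0],
  [0.57,-0.75,0],
], roll=[0,0,0,0,0], gripper=0.9)

```text
time: 24.07
eef_pos: [0.5174, -0.1507, 0.1999]
tool_rot: [-0.023, 1.0, -0.0, -0.001]
wrist_force: [0.2, 0.2, 0.1]
finger_gap: 0.895
grasp_force: 0.0
```

Emit:
arm_command([
  [0.57,-0.75,0],
  [0.57,-0.75,0],
  [0.57,-0.75,0],
  [0.57,-0.75,0],
  [0.57,-0.75,0],
  [0.57,-0.75,0.1],
  [0.57,-0.75,0.1],
], roll=[0,0,0,0,0,0,0])

```text
time: 24.65
eef_pos: [0.4407, -0.2613, 0.1832]
tool_rot: [-0.027, 1.0, 0.001, -0.001]
wrist_force: [-0.7, 1.0, -0.7]
finger_gap: 0.897
grasp_force: 0.0
```

Run:
```python
from h import *
s=dict(st())
for cam in['scene','side','wrist']:
    c=snap(cam); marks(cam,['tin_a'],n=4)
plan([0.4405,-0.263,0.055],93)
```

```text
t 24.65 pos [ 0.4407 -0.2613  0.1832] x [-0.999 -0.054  0.003] y [-0.054  0.999  0.001] z [-0.003  0.001 -1.   ] gap 0.897 gf 0.0 F [-0.7  1.  -0.7]
scene tin_a [([0.457, -0.142, 0.002], 0.84), ([0.439, -0.264, -0.0], 0.7), ([0.599, -0.028, 0.024], 0.66), ([0.537, -0.57, -0.002], 0.17)]
side tin_a [([0.459, -0.141, -0.002], 0.78), ([0.44, -0.263, 0.0], 0.56)]
wrist tin_a [([0.442, -0.263, -0.002], 0.73), ([0.456, -0.144, -0.001], 0.67)]
 call 0 dpos [0.0071, -0.0029, 0.8712] roll 0.0004 rows>= 5
```

Emit:
arm_command([
  [0,-0.003,0.2],
  [0,-0.003,0.4],
  [0,-0.003,0.6],
  [0,-0.003,0.75],
  [0,-0.003,0.86],
  [0,-0.003,0.86],
  [0,-0.003,0.86],
], roll=[0,0,0,0,0,0,0])

```text
time: 25.53
eef_pos: [0.4408, -0.2632, 0.0563]
tool_rot: [-0.026, 1.0, -0.0, -0.001]
wrist_force: [0.6, -0.2, 1.2]
finger_gap: 0.9
grasp_force: 0.0
```

Emit:
arm_command([
  [0,0,0],
  [0,0,0],
  [0,0,0],
  [0,0,0],
  [0,0,0],
  [0,0,0],
  [0,0,0],
], roll=[0,0,0,0,0,0,0], gripper=0, squeeze=25)

```text
time: 26.12
eef_pos: [0.4414, -0.2632, 0.0569]
tool_rot: [-0.026, 1.0, 0.0, 0.0]
wrist_force: [-1.0, 2.8, 5.7]
finger_gap: 0.612
grasp_force: 25.0
```

Emit:
arm_command([
  [0,0,-0.15],
  [0,0,-0.4],
  [0,0,-0.7],
  [0,0,-0.97],
  [0,0,-0.97],
  [0,0,-0.97],
], roll=[0,0,0,0,0,0])

```text
time: 26.62
eef_pos: [0.4421, -0.2637, 0.2037]
tool_rot: [-0.027, 1.0, -0.0, 0.002]
wrist_force: [0.1, -0.6, -3.2]
finger_gap: 0.615
grasp_force: 25.0
```

Run:
```python
from h import *
s=dict(st()); plan([0.598,0.056,0.20],93)
```

```text
t 26.62 pos [ 0.4421 -0.2637  0.2037] x [-0.999 -0.053 -0.005] y [-0.053  0.999 -0.   ] z [ 0.005 -0.    -1.   ] gap 0.615 gf 25.0 F [ 0.1 -0.6 -3.2]
 call 0 dpos [-0.3835, 0.691, 0.0098] roll 0.0002 rows>= 4
 call 1 dpos [-0.383, 0.6913, 0.0098] roll 0 rows>= 4
 call 2 dpos [-0.383, 0.6913, 0.0098] roll 0 rows>= 4
```

Emit:
arm_command([
  [-0.384,0.691,0],
  [-0.384,0.691,0],
  [-0.384,0.691,0],
  [-0.384,0.691,0],
], roll=[0,0,0,0])

```text
time: 26.95
eef_pos: [0.495, -0.1482, 0.1992]
tool_rot: [-0.031, 1.0, 0.001, -0.001]
wrist_force: [0.8, 0.6, -3.6]
finger_gap: 0.615
grasp_force: 25.0
```

Emit:
arm_command([
  [-0.384,0.691,0],
  [-0.384,0.691,0],
  [-0.384,0.691,0],
  [-0.384,0.691,0],
], roll=[0,0,0,0])

```text
time: 27.28
eef_pos: [0.5464, -0.0413, 0.1989]
tool_rot: [-0.031, 1.0, 0.001, -0.002]
wrist_force: [-0.7, 1.1, -3.4]
finger_gap: 0.617
grasp_force: 25.0
```

Emit:
arm_command([
  [-0.384,0.691,0],
  [-0.384,0.691,0],
  [-0.384,0.691,0],
  [-0.384,0.691,0],
  [-0.384,0.691,0],
  [-0.384,0.691,0],
  [-0.384,0.691,0],
], roll=[0,0,0,0,0,0,0])

```text
time: 27.87
eef_pos: [0.5963, 0.0545, 0.2005]
tool_rot: [-0.025, 1.0, -0.001, -0.001]
wrist_force: [0.1, -0.4, -3.0]
finger_gap: 0.614
grasp_force: 25.0
```

Run:
```python
from h import *
snap('wrist'); marks('wrist',['tin_a'],n=4); st(); plan([0.598,0.056,0.083],93)
```

```text
wrist tin_a [([0.459, -0.144, 0.001], 0.97), ([0.599, -0.029, 0.023], 0.84)]
t 27.97 pos [0.5967 0.0548 0.2014] x [-0.999 -0.051  0.001] y [-0.051  0.999 -0.   ] z [-0.001 -0.    -1.   ] gap 0.614 gf 25.0 F [ 0.  -1.2 -3.6]
 call 0 dpos [-0.0099, 0.008, 0.789] roll -0.0006 rows>= 4
```

Emit:
arm_command([
  [-0.01,0.008,0.2],
  [-0.01,0.008,0.4],
  [-0.01,0.008,0.6],
  [-0.01,0.008,0.7],
  [-0.01,0.008,0.76],
  [-0.01,0.008,0.785],
  [-0.01,0.008,0.795],
  [-0.01,0.008,0.8],
  [-0.01,0.008,0.8],
], roll=[0,0,0,0,0,0,0,0,0])

```text
time: 28.72
eef_pos: [0.5994, 0.0576, 0.083]
tool_rot: [-0.026, 1.0, 0.0, 0.001]
wrist_force: [-0.4, 0.6, -4.5]
finger_gap: 0.615
grasp_force: 25.0
```

Emit:
arm_command([
  [0,0,0],
  [0,0,0],
  [0,0,0],
  [0,0,0],
  [0,0,0],
], roll=[0,0,0,0,0], gripper=0.76)

```text
time: 29.13
eef_pos: [0.5989, 0.0577, 0.0822]
tool_rot: [-0.026, 1.0, 0.0, 0.0]
wrist_force: [0.4, 0.2, 0.1]
finger_gap: 0.755
grasp_force: 0.0
```

Emit:
arm_command([
  [0,0,-0.15],
  [0,0,-0.4],
  [0,0,-0.7],
  [0,0,-0.8],
  [0,0,-0.8],
], roll=[0,0,0,0,0])

```text
time: 29.55
eef_pos: [0.6012, 0.0576, 0.2073]
tool_rot: [-0.026, 1.0, 0.001, 0.004]
wrist_force: [0.2, -0.0, 0.2]
finger_gap: 0.76
grasp_force: 0.0
```

Run:
```python
from h import *
s=dict(st())
for cam in['scene','side','wrist']:
    c=snap(cam); marks(cam,['tin_a'],n=4)
st(); plan([0.4585,-0.143,0.19],93)
```

```text
t 29.55 pos [0.6012 0.0576 0.2073] x [-0.999 -0.052 -0.008] y [-0.052  0.999  0.002] z [ 0.008  0.002 -1.   ] gap 0.76 gf 0.0 F [ 0.2 -0.   0.2]
scene tin_a [([0.602, -0.032, 0.022], 0.73), ([0.597, 0.061, 0.025], 0.68), ([0.462, -0.142, -0.002], 0.61)]
side tin_a [([0.602, -0.033, 0.025], 0.74), ([0.46, -0.14, -0.0], 0.68), ([0.598, 0.057, 0.023], 0.63)]
wrist tin_a [([0.6, -0.026, 0.027], 0.8), ([0.458, -0.148, -0.002], 0.6), ([0.597, 0.054, 0.023], 0.56)]
t 29.85 pos [0.5979 0.0576 0.2005] x [-0.999 -0.053  0.002] y [-0.053  0.999 -0.001] z [-0.002 -0.001 -1.   ] gap 0.761 gf 0.0 F [ 0.   0.1 -0.6]
 call 0 dpos [0.4991, -0.6432, 0.0364] roll 0.0001 rows>= 4
 call 1 dpos [0.4988, -0.6434, 0.0364] roll 0 rows>= 4
```

Emit:
arm_command([
  [0.5,-0.643,0],
  [0.5,-0.643,0],
  [0.5,-0.643,0],
  [0.5,-0.643,0],
], roll=[0,0,0,0], gripper=0.9)

```text
time: 30.18
eef_pos: [0.5246, -0.0503, 0.2011]
tool_rot: [-0.022, 1.0, -0.001, -0.001]
wrist_force: [0.8, -1.2, -1.0]
finger_gap: 0.888
grasp_force: 0.0
```

Emit:
arm_command([
  [0.5,-0.643,0],
  [0.5,-0.643,0],
  [0.5,-0.643,0],
  [0.5,-0.643,0],
  [0.5,-0.643,0.1],
  [0.5,-0.643,0.1],
  [0.5,-0.643,0.1],
], roll=[0,0,0,0,0,0,0])

```text
time: 30.77
eef_pos: [0.4584, -0.1425, 0.1861]
tool_rot: [-0.026, 1.0, -0.0, -0.001]
wrist_force: [0.5, 0.4, 0.7]
finger_gap: 0.899
grasp_force: 0.0
```

Run:
```python
from h import *
for cam in['scene','side','wrist']:
    c=snap(cam); marks(cam,['tin_a'],n=4)
st();plan([0.459,-0.143,0.055],93)
```

```text
scene tin_a [([0.594, 0.058, 0.026], 0.68), ([0.458, -0.144, 0.004], 0.62), ([0.703, -0.014, 0.235], 0.62), ([0.601, -0.031, 0.023], 0.59)]
side tin_a [([0.604, -0.029, 0.025], 0.65), ([0.6, 0.058, 0.023], 0.56), ([0.459, -0.141, -0.002], 0.49)]
wrist tin_a [([0.457, -0.144, 0.002], 0.62), ([0.6, -0.03, 0.025], 0.45)]
t 31.07 pos [ 0.4593 -0.1427  0.1871] x [-0.999 -0.053 -0.   ] y [-0.053  0.999 -0.   ] z [ 0. -0. -1.] gap 0.897 gf 0.0 F [ 0.2  0.  -0.2]
 call 0 dpos [0.0023, -0.0015, 0.8806] roll 0.0003 rows>= 5
```

Emit:
arm_command([
  [0,0,0.2],
  [0,0,0.4],
  [0,0,0.6],
  [0,0,0.75],
  [0,0,0.875],
  [0,0,0.875],
  [0,0,0.875],
], roll=[0,0,0,0,0,0,0])

```text
time: 31.65
eef_pos: [0.4585, -0.143, 0.0554]
tool_rot: [-0.026, 1.0, -0.0, -0.001]
wrist_force: [0.7, 0.4, 0.5]
finger_gap: 0.901
grasp_force: 0.0
```

Emit:
arm_command([
  [0,0,0],
  [0,0,0],
  [0,0,0],
  [0,0,0],
  [0,0,0],
  [0,0,0],
  [0,0,0],
], roll=[0,0,0,0,0,0,0], gripper=0, squeeze=25)

```text
time: 32.23
eef_pos: [0.4595, -0.143, 0.0562]
tool_rot: [-0.026, 1.0, 0.0, 0.001]
wrist_force: [-1.7, 0.2, 7.5]
finger_gap: 0.613
grasp_force: 25.0
```

Emit:
arm_command([
  [0,0,-0.15],
  [0,0,-0.4],
  [0,0,-0.7],
  [0,0,-0.97],
  [0,0,-0.97],
  [0,0,-0.97],
], roll=[0,0,0,0,0,0])

```text
time: 32.73
eef_pos: [0.4602, -0.1429, 0.2029]
tool_rot: [-0.027, 1.0, 0.001, 0.002]
wrist_force: [-0.1, 0.5, -3.7]
finger_gap: 0.618
grasp_force: 25.0
```

Run:
```python
from h import *
snap('wrist'); marks('wrist',['tin_a'],n=4); s=dict(st()); plan([0.594,0.142,0.20],93)
```

```text
wrist tin_a [([0.46, -0.146, 0.149], 0.66)]
t 32.83 pos [ 0.4581 -0.1425  0.1998] x [-0.999 -0.053  0.002] y [-0.053  0.999  0.001] z [-0.002  0.001 -1.   ] gap 0.613 gf 25.0 F [ 0.1 -0.2 -3.5]
 call 0 dpos [-0.5026, 0.923, -0.0009] roll 0.0002 rows>= 5
 call 1 dpos [-0.5019, 0.9233, -0.0009] roll 0 rows>= 5
```

Emit:
arm_command([
  [-0.502,0.923,0],
  [-0.502,0.923,0],
  [-0.502,0.923,0],
  [-0.502,0.923,0],
  [-0.502,0.923,0],
], roll=[0,0,0,0,0])

```text
time: 33.25
eef_pos: [0.5276, 0.0073, 0.198]
tool_rot: [-0.031, 1.0, 0.0, -0.002]
wrist_force: [0.2, 0.3, -3.6]
finger_gap: 0.611
grasp_force: 25.0
```

Emit:
arm_command([
  [-0.502,0.923,0],
  [-0.502,0.923,0],
  [-0.502,0.923,0],
  [-0.502,0.923,0],
  [-0.502,0.923,0],
  [-0.502,0.923,0],
  [-0.502,0.923,0],
  [-0.502,0.923,0],
], roll=[0,0,0,0,0,0,0,0])

```text
time: 33.92
eef_pos: [0.594, 0.1397, 0.1996]
tool_rot: [-0.025, 1.0, -0.001, -0.001]
wrist_force: [0.6, -0.3, -3.5]
finger_gap: 0.614
grasp_force: 25.0
```

Run:
```python
from h import *
snap('wrist'); marks('wrist',['tin_a'],n=4); s=dict(st()); plan([0.594,0.143,0.0812],93)
```

```text
wrist tin_a [([0.596, -0.028, 0.025], 0.94), ([0.59, 0.138, 0.144], 0.83)]
t 34.02 pos [0.5944 0.14   0.2006] x [-0.999 -0.051  0.001] y [-0.051  0.999 -0.   ] z [-0.001 -0.    -1.   ] gap 0.612 gf 25.0 F [-0.3  0.3 -3.5]
 call 0 dpos [0.0009, 0.0202, 0.7957] roll -0.0005 rows>= 4
```

Emit:
arm_command([
  [0,0.02,0.2],
  [0,0.02,0.4],
  [0,0.02,0.6],
  [0,0.02,0.7],
  [0,0.02,0.76],
  [0,0.02,0.785],
  [0,0.02,0.795],
  [0,0.02,0.798],
  [0,0.02,0.798],
], roll=[0,0,0,0,0,0,0,0,0])

```text
time: 34.77
eef_pos: [0.5954, 0.1446, 0.0826]
tool_rot: [-0.026, 1.0, 0.0, 0.001]
wrist_force: [-0.5, 0.2, -2.9]
finger_gap: 0.616
grasp_force: 25.0
```

Emit:
arm_command([
  [0,0,0],
  [0,0,0],
  [0,0,0],
  [0,0,0],
  [0,0,0],
], roll=[0,0,0,0,0], gripper=0.76)

```text
time: 35.18
eef_pos: [0.5949, 0.1446, 0.0818]
tool_rot: [-0.026, 1.0, 0.0, 0.0]
wrist_force: [0.6, 0.6, 0.4]
finger_gap: 0.755
grasp_force: 0.0
```

Emit:
arm_command([
  [0,0,-0.15],
  [0,0,-0.4],
  [0,0,-0.7],
  [0,0,-0.9],
  [0,0,-0.9],
], roll=[0,0,0,0,0])

```text
time: 35.6
eef_pos: [0.5979, 0.1448, 0.2241]
tool_rot: [-0.026, 1.0, 0.002, 0.005]
wrist_force: [0.9, -0.5, 0.8]
finger_gap: 0.759
grasp_force: 0.0
```

Run:
```python
from h import *
for cam in['scene','side','wrist']:
    c=snap(cam); marks(cam,['tin_a'],n=4); marks(cam,['lid','shaker','clamp_left_hinge','clamp_right_hinge','clamp_left_bar','clamp_right_bar'],n=1)
s=dict(st()); plan([0.69,0.056,0.33],93)
```

```text
scene tin_a [([0.601, -0.03, 0.02], 0.54), ([0.596, 0.057, 0.023], 0.52)]
scene lid [([0.416, 0.373, 0.003], 0.67)]
scene shaker [([0.6, 0.056, 0.003], 0.64)]
scene clamp_left_hinge [([0.67, 0.173, 0.138], 0.63)]
scene clamp_right_hinge [([0.678, -0.052, 0.135], 0.75)]
scene clamp_left_bar [([0.694, -0.263, 0.008], 0.68)]
scene clamp_right_bar [([0.702, -0.015, 0.236], 0.43)]
side tin_a [([0.594, 0.147, 0.021], 0.66), ([0.601, -0.03, 0.026], 0.54), ([0.601, 0.055, 0.025], 0.45)]
side lid [([0.412, 0.381, 0.002], 0.64)]
side shaker [([0.6, 0.056, -0.002], 0.71)]
side clamp_left_hinge [([0.668, 0.168, 0.14], 0.83)]
side clamp_right_hinge [([0.682, -0.051, 0.134], 0.79)]
side clamp_left_bar [([0.686, 0.131, 0.232], 0.7)]
side clamp_right_bar [([0.704, -0.014, 0.234], 0.54)]
wrist tin_a [([0.598, 0.057, 0.024], 0.93), ([0.594, 0.144, 0.028], 0.77), ([0.6, -0.03, 0.026], 0.72)]
wrist lid [([0.412, 0.375, 0.001], 0.84)]
wrist shaker [([0.601, 0.054, -0.004], 0.89)]
wrist clamp_left_hinge [([0.67, 0.17, 0.135], 0.88)]
wrist clamp_right_hinge []
wrist clamp_left_bar []
wrist clamp_right_bar []
t 36.8 pos [0.5946 0.1445 0.2164] x [-0.999 -0.053 -0.   ] y [-0.053  0.999 -0.   ] z [ 0. -0. -1.] gap 0.761 gf 0.0 F [-0.9 -0.2  0. ]
 call 0 dpos [-0.6038, -0.6229, -0.7575] roll 0.0001 rows>= 6
```

Emit:
arm_command([
  [0,-0.1,-0.27],
  [0,-0.2,-0.5],
  [0,-0.3,-0.76],
  [-0.3,-0.5,-0.76],
  [-0.6,-0.62,-0.76],
  [-0.6,-0.62,-0.76],
  [-0.6,-0.62,-0.76],
  [-0.6,-0.62,-0.76],
  [-0.6,-0.62,-0.76],
], roll=[0,0,0,0,0,0,0,0,0])

```text
time: 37.55
eef_pos: [0.689, 0.0567, 0.3302]
tool_rot: [-0.026, 1.0, 0.0, -0.0]
wrist_force: [0.7, -0.6, 0.3]
finger_gap: 0.764
grasp_force: 0.0
```

Run:
```python
from h import *
st(); c=snap('wrist','w4'); marks('wrist',['tin_a','shaker','clamp_left_hinge','clamp_right_hinge','clamp_left_bar','clamp_right_bar'],n=3)
np.savez('w4.npz',**{k:c[k] for k in('frame','fovy','cx','cy','T')})
```

```text
t 37.55 pos [0.689  0.0567 0.3302] x [-0.999 -0.053  0.001] y [-0.053  0.999  0.   ] z [-0.001  0.    -1.   ] gap 0.764 gf 0.0 F [ 0.7 -0.6  0.3]
wrist tin_a [([0.593, 0.144, 0.027], 0.93), ([0.598, -0.026, 0.03], 0.76), ([0.598, 0.058, 0.028], 0.68)]
wrist shaker [([0.675, 0.41, 0.003], 0.16)]
wrist clamp_left_hinge [([0.672, 0.169, 0.135], 0.9)]
wrist clamp_right_hinge [([0.684, -0.046, 0.13], 0.64), ([0.704, 0.312, 0.002], 0.63), ([0.697, 0.138, 0.234], 0.36)]
wrist clamp_left_bar [([0.697, 0.137, 0.233], 0.98)]
wrist clamp_right_bar [([0.705, -0.013, 0.231], 0.97)]
```

View pics/w4.png

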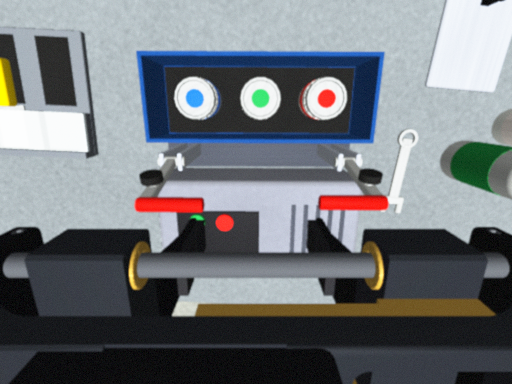

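The view shows all three tins standing in the cradle at (196,98), (261,98) and (326,98). The rim outline runs from (137,52) to (383,142), and the red bars are at (170,204) and (352,202). I'll fit the rim outline, and take the lid outline from scene and side.

Run:
```python
from h import *
c={k:v for k,v in np.load('w4.npz').items()}
f=c['frame'].astype(int); m=((f[:,:,2]-f[:,:,0]>45)).astype(np.uint8); m[160:]=0
n,l,s,_=cv2.connectedComponentsWithStats(m); i=1+s[1:,4].argmax(); print(s[i])
cnt=cv2.findContours((l==i).astype(np.uint8),cv2.RETR_EXTERNAL,cv2.CHAIN_APPROX_NONE)[0]; cnt=max(cnt,key=len)[:,0].astype(float)
P=np.array([atz(c,u,v,.11)[:2] for u,v in cnt])*1000
hull=cv2.convexHull(P.astype(np.float32)); print('rim',cv2.minAreaRect(hull),cv2.boxPoints(cv2.minAreaRect(hull)).round(1).tolist())
# red bars
r=((f[:,:,0]-f[:,:,1]>120)&(f[:,:,0]-f[:,:,2]>120)).astype(np.uint8); r[:190]=0;r[215:]=0
n,l,s,ce=cv2.connectedComponentsWithStats(r)
for k in range(1,n):
    if s[k,4]>100: print('bar px',s[k],[np.round(atz(c,u,ce[k,1],.234),4).tolist() for u in(s[k,0],s[k,0]+s[k,2])])
# lid in scene/side: white plate, top z=.016
for cam,zt in(('scene',.016),('side',.016)):
    d=camera(cam); h=cv2.cvtColor(d['frame'],cv2.COLOR_RGB2HSV); w=((h[:,:,1]<28)&(h[:,:,2]>205)).astype(np.uint8)
    w=cv2.morphologyEx(w,cv2.MORPH_CLOSE,np.ones((5,5)))
    n,l,s,_=cv2.connectedComponentsWithStats(w); q=pix(d,[.414,.378,.016]).astype(int)
    best=[k for k in range(1,n) if s[k,4]>800 and s[k,0]<=q[0]<=s[k,0]+s[k,2] and s[k,1]<=q[1]<=s[k,1]+s[k,3]]
    for k in best:
        v,u=np.nonzero(l==k); P=np.array([atz(d,a,b,zt)[:2] for a,b in zip(u,v)]).astype(np.float32)*1000; print(cam,s[k],cv2.minAreaRect(P))
```

```text
[  136    50   249    94 10137]
rim ((598.9865112304688, 56.779388427734375), (111.55903625488281, 301.92352294921875), 2.930708885192871) [[535.5999755859375, 204.6999969482422], [551.0, -96.80000305175781], [662.4000244140625, -91.0999984741211], [647.0, 210.39999389648438]]
bar px [320 196  68  14 937] [[0.6919, 0.1165, 0.234], [0.6886, 0.1796, 0.234]]
bar px [135 198  68  15 943] [[0.703, -0.0554, 0.234], [0.6998, 0.0079, 0.234]]
scene [ 328  130   49   65 1664] ((413.4624328613281, 377.7352600097656), (108.16573333740234, 307.2839050292969), 88.15625)
side [ 241  279   93   38 2130] ((413.486083984375, 379.0576477050781), (114.40560913085938, 302.7778625488281), 88.39518737792969)
```

Shaker centre is (0.599, 0.0568) with yaw 2.9°, and the fitted rim of 112 x 302 mm matches 110 x 300. The lid's centre is about (0.4135, 0.378) with its long axis at -1.8°. I'll go look at the lid from above.

Run:
```python
from h import *
s=st(); print(np.round(s['joint_pos'],2)); plan([0.49,0.378,0.29],88.2)
```

```text
t 38.0 pos [0.6892 0.0567 0.3306] x [-0.999 -0.053 -0.   ] y [-0.053  0.999  0.   ] z [ 0.  0. -1.] gap 0.758 gf 0.0 F [-0.1 -0.1 -0.2]
[-0.57  0.44  0.64  1.23 -0.26  1.55  1.65]
 call 0 dpos [0.4041, 0.7365, 0.0904] roll 0.0269 rows>= 5
 call 1 dpos [0.4649, 0.6997, 0.0904] roll 0 rows>= 5
 call 2 dpos [0.4649, 0.6997, 0.0904] roll 0 rows>= 5
```

Emit:
arm_command([
  [0.404,0.737,0.09],
  [0.404,0.737,0.09],
  [0.404,0.737,0.09],
  [0.404,0.737,0.09],
  [0.404,0.737,0.09],
], roll=[0.027,0.027,0.027,0.027,0.027], gripper=0.6)

```text
time: 38.42
eef_pos: [0.6214, 0.1678, 0.3166]
tool_rot: [0.013, 1.0, 0.001, -0.001]
wrist_force: [0.7, -0.9, 0.4]
finger_gap: 0.608
grasp_force: 0.0
```

Emit:
arm_command([
  [0.465,0.7,0.09],
  [0.465,0.7,0.09],
  [0.465,0.7,0.09],
  [0.465,0.7,0.09],
  [0.465,0.7,0.09],
], roll=[0,0,0,0,0])

```text
time: 38.83
eef_pos: [0.5554, 0.2732, 0.303]
tool_rot: [0.014, 1.0, 0.0, -0.0]
wrist_force: [-0.8, -0.4, -0.2]
finger_gap: 0.595
grasp_force: 0.0
```

Emit:
arm_command([
  [0.465,0.7,0.09],
  [0.465,0.7,0.09],
  [0.465,0.7,0.09],
  [0.465,0.7,0.09],
  [0.465,0.7,0.09],
  [0.465,0.7,0.09],
  [0.465,0.7,0.09],
  [0.465,0.7,0.09],
  [0.465,0.7,0.09],
], roll=[0,0,0,0,0,0,0,0,0])

```text
time: 39.58
eef_pos: [0.4916, 0.3765, 0.2902]
tool_rot: [0.017, 1.0, 0.0, 0.0]
wrist_force: [-0.5, -0.7, -0.3]
finger_gap: 0.599
grasp_force: 0.0
```

Run:
```python
from h import *
s=st(); print(np.round(s['joint_pos'],2)); c=snap('wrist','w5'); marks('wrist',['lid'],n=3)
h=cv2.cvtColor(c['frame'],cv2.COLOR_RGB2HSV); w=((h[:,:,1]<28)&(h[:,:,2]>215)).astype(np.uint8)
w[225:]=0
n,l,ss,_=cv2.connectedComponentsWithStats(w); k=1+ss[1:,4].argmax(); print(ss[k])
v,u=np.nonzero(l==k); P=np.array([atz(c,a,b,.016)[:2] for a,b in zip(u,v)]).astype(np.float32)*1000; print(cv2.minAreaRect(P),cv2.boxPoints(cv2.minAreaRect(P)).round(1).tolist())
# handle
x0,y0,w0,h0=ss[k,:4]; b=((c['frame'].max(2)<70)).astype(np.uint8); b[:y0+5]=0; b[225:]=0;b[:,:x0+8]=0;b[:,x0+w0-8:]=0
n,l,ss,ce=cv2.connectedComponentsWithStats(b)
for k in range(1,n):
    if ss[k,4]>60: print(ss[k],ce[k].round(1))
plan([0.4135,0.378,0.15],88.2)
```

```text
t 39.58 pos [0.4916 0.3765 0.2902] x [-0.999  0.035 -0.001] y [0.035 0.999 0.   ] z [ 0.001  0.    -1.   ] gap 0.599 gf 0.0 F [-0.5 -0.7 -0.3]
[-1.13  0.27  0.51  1.49 -0.13  1.42  0.92]
wrist lid [([0.411, 0.376, 0.002], 0.82)]
[  213     0    83   206 14801]
((420.17816162109375, 377.0145568847656), (111.05728912353516, 288.4609375), 88.17171478271484) [[274.20001220703125, 326.1000061035156], [562.5999755859375, 316.8999938964844], [566.0999755859375, 427.8999938964844], [277.79998779296875, 437.1000061035156]]
[251  77   8  60 470] [254.5 106.3]
 call 0 dpos [0.517, -0.0119, 0.9335] roll -0.0007 rows>= 5
```

View pics/w5.png

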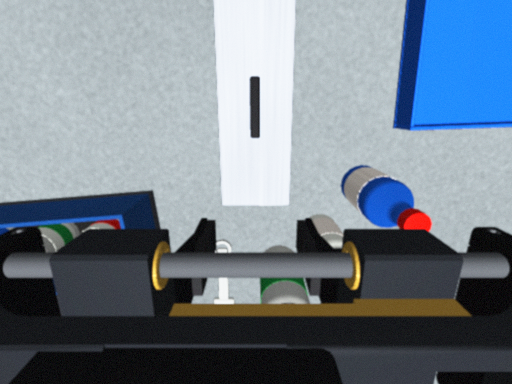

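The view shows the lid plate down to its end at (255,205) and the handle bar at (255,107). Its long axis is almost along image columns, and the bottles are clear to the right.

Run:
```python
from h import *
c=camera('wrist')
for z in(.046,.053): print([np.round(atz(c,254.5,v,z),4).tolist() for v in(77,107,137)])
plan([0.4125,0.3775,0.15],88.2);plan([0.4125,0.3775,0.048],88.2)
```

```text
[[0.3735, 0.3794, 0.046], [0.4114, 0.378, 0.046], [0.4516, 0.3765, 0.046]]
[[0.3742, 0.3794, 0.053], [0.4114, 0.378, 0.053], [0.4509, 0.3766, 0.053]]
 call 0 dpos [0.5218, -0.0166, 0.9329] roll -0.0006 rows>= 5
 call 0 dpos [0.2609, -0.0083, 0.8065] roll -0.0006 rows>= 5
 call 1 dpos [0.2609, -0.0079, 0.8065] roll 0 rows>= 5
```

Emit:
arm_command([
  [0.26,-0.007,0.2],
  [0.522,-0.014,0.45],
  [0.522,-0.014,0.7],
  [0.522,-0.014,0.93],
  [0.522,-0.014,0.93],
  [0.522,-0.014,0.93],
], roll=[0,0,0,0,0,0])

```text
time: 40.23
eef_pos: [0.4112, 0.3773, 0.149]
tool_rot: [0.016, 1.0, -0.002, -0.001]
wrist_force: [0.4, 0.4, 1.4]
finger_gap: 0.596
grasp_force: 0.0
```

Emit:
arm_command([
  [0,0,0.15],
  [0,0,0.3],
  [0,0,0.45],
  [0,0,0.55],
  [0,0,0.63],
  [0,0,0.68],
  [0,0,0.68],
  [0,0,0.68],
], roll=[0,0,0,0,0,0,0,0])

```text
time: 40.9
eef_pos: [0.4129, 0.3789, 0.0495]
tool_rot: [0.016, 1.0, 0.0, 0.0]
wrist_force: [0.3, 0.5, 1.0]
finger_gap: 0.597
grasp_force: 0.0
```

Emit:
arm_command([
  [0,0,0],
  [0,0,0],
  [0,0,0],
  [0,0,0],
  [0,0,0],
  [0,0,0],
  [0,0,0],
  [0,0,0],
  [0,0,0],
], roll=[0,0,0,0,0,0,0,0,0], gripper=0, squeeze=45)

```text
time: 41.65
eef_pos: [0.412, 0.3783, 0.0484]
tool_rot: [0.016, 1.0, -0.0, -0.0]
wrist_force: [-0.6, -0.7, 1.4]
finger_gap: 0.155
grasp_force: 45.0
```

Run:
```python
from h import *
st(); 
for cam in['scene','side','wrist']:
    c=snap(cam); marks(cam,['lid'],n=2)
```

```text
t 41.65 pos [0.412  0.3783 0.0484] x [-0.999  0.032  0.   ] y [ 0.032  0.999 -0.   ] z [-0. -0. -1.] gap 0.155 gf 45.0 F [-0.6 -0.7  1.4]
scene lid [([0.414, 0.378, -0.001], 0.89)]
side lid [([0.413, 0.381, 0.002], 0.81)]
wrist lid [([0.413, 0.374, 0.002], 0.69)]
```

Emit:
arm_command([
  [0,0,-0.08],
  [0,0,-0.22],
  [0,0,-0.4],
  [0,0,-0.6],
  [0,0,-0.8],
  [0,0,-0.95],
  [0,0,-0.95],
], roll=[0,0,0,0,0,0,0])

```text
time: 42.53
eef_pos: [0.4139, 0.3798, 0.1963]
tool_rot: [0.016, 1.0, 0.003, 0.002]
wrist_force: [1.0, 1.2, -3.4]
finger_gap: 0.157
grasp_force: 45.0
```

Emit:
arm_command([
  [0,0,-0.1],
  [0,0,-0.3],
  [0,0,-0.5],
  [0,0,-0.7],
  [0,0,-0.8],
  [0,0,-0.8],
  [0,0,-0.8],
], roll=[0,0,0,0,0,0,0])

```text
time: 43.12
eef_pos: [0.4119, 0.3783, 0.3103]
tool_rot: [0.016, 1.0, 0.0, -0.0]
wrist_force: [0.2, 0.1, -4.3]
finger_gap: 0.155
grasp_force: 45.0
```

Run:
```python
from h import *
st(); 
for cam in['scene','side','wrist']:
    c=snap(cam); marks(cam,['lid'],n=2)
plan([0.599,0.0568,0.31],3)
```

```text
t 43.12 pos [0.4119 0.3783 0.3103] x [-0.999  0.032  0.   ] y [0.032 0.999 0.   ] z [-0.  0. -1.] gap 0.155 gf 45.0 F [ 0.2  0.1 -4.3]
scene lid [([0.417, 0.377, 0.263], 0.92)]
side lid [([0.414, 0.379, 0.263], 0.58)]
wrist lid [([0.41, 0.375, 0.263], 0.6)]
 call 0 dpos [-0.439, -0.7002, -0.0003] roll 0.4731 rows>= 13
 call 1 dpos [-0.7348, 0.3784, -0.0026] roll 0 rows>= 4
 call 2 dpos [-0.7348, 0.3784, -0.0026] roll 0 rows>= 4
```

Emit:
arm_command([
  [-0.1,-0.16,0],
  [-0.22,-0.35,0],
  [-0.33,-0.53,0],
  [-0.439,-0.7,0],
  [-0.439,-0.7,0],
  [-0.439,-0.7,0],
], roll=[0,0,0,0,0,0])

```text
time: 43.92
eef_pos: [0.4755, 0.2692, 0.3106]
tool_rot: [0.018, 1.0, -0.0, -0.0]
wrist_force: [-0.4, 1.4, -3.6]
finger_gap: 0.16
grasp_force: 45.0
```

Emit:
arm_command([
  [-0.1,-0.16,0],
  [-0.22,-0.35,0],
  [-0.33,-0.53,0],
  [-0.439,-0.7,0],
  [-0.439,-0.7,0],
  [-0.439,-0.7,0],
], roll=[0,0,0,0,0,0])

```text
time: 44.42
eef_pos: [0.5373, 0.1633, 0.3105]
tool_rot: [0.017, 1.0, -0.0, -0.0]
wrist_force: [0.2, 1.1, -3.7]
finger_gap: 0.156
grasp_force: 45.0
```

Emit:
arm_command([
  [-0.04,-0.06,0],
  [-0.08,-0.13,0],
  [-0.12,-0.2,0],
  [-0.17,-0.27,0],
  [-0.21,-0.34,0],
  [-0.26,-0.41,0],
  [-0.3,-0.48,0],
  [-0.34,-0.54,0],
  [-0.38,-0.6,0],
  [-0.41,-0.65,0],
  [-0.439,-0.7,0],
  [-0.439,-0.7,0],
], roll=[0.02,0.05,0.09,0.13,0.17,0.21,0.25,0.29,0.33,0.36,0.39,0.42])

```text
time: 45.42
eef_pos: [0.5995, 0.058, 0.3103]
tool_rot: [0.627, 0.779, -0.0, -0.0]
wrist_force: [-0.5, 0.6, -3.5]
finger_gap: 0.158
grasp_force: 45.0
```

Emit:
arm_command([
  [0,0,0],
  [0,0,0],
  [0,0,0],
  [0,0,0],
], roll=[0.03,0.053,0.053,0.053])

```text
time: 45.75
eef_pos: [0.5991, 0.0593, 0.3103]
tool_rot: [0.686, 0.727, -0.0, -0.0]
wrist_force: [-0.0, 0.3, -3.0]
finger_gap: 0.155
grasp_force: 45.0
```

Run:
```python
from h import *
s=st(); print(np.round(s['joint_pos'],2)); c=snap('wrist','w6'); marks('wrist',['lid'])
for cam in('scene','side'):
    d=snap(cam); marks(cam,['lid'])
    h=cv2.cvtColor(d['frame'],cv2.COLOR_RGB2HSV); w=((h[:,:,1]<28)&(h[:,:,2]>205)).astype(np.uint8); w=cv2.morphologyEx(w,cv2.MORPH_CLOSE,np.ones((5,5)))
    q=pix(d,[.599,.0568,.28]); print(cam,q); n,l,ss,_=cv2.connectedComponentsWithStats(w)
    for k in range(1,n):
        if ss[k,4]>500 and np.hypot(*(ss[k,:2]+ss[k,2:4]/2-q))<60:
            v,u=np.nonzero(l==k); P=np.array([atz(d,a,b,.28)[:2] for a,b in zip(u,v)]).astype(np.float32)*1000; print(cv2.minAreaRect(P))
plan([0.599,0.0568,0.20],3)
```

```text
t 45.75 pos [0.5991 0.0593 0.3103] x [-0.058  0.998  0.   ] y [ 0.998  0.058 -0.001] z [-0.001  0.    -1.   ] gap 0.155 gf 45.0 F [-0.   0.3 -3. ]
[-0.92  0.28  0.94  1.52 -0.23  1.46  0.08]
wrist lid [([0.598, 0.055, 0.264], 0.87)]
scene lid [([0.604, 0.053, 0.261], 0.69), ([0.537, -0.57, -0.0], 0.35)]
scene [281.86838218 166.5443381 ]
((601.2530517578125, 57.47673034667969), (111.8248291015625, 302.00177001953125), 3.3837125301361084)
side lid [([0.6, 0.06, 0.267], 0.79)]
side [248.51075623 171.70642137]
((596.8765258789062, 92.53772735595703), (111.20005798339844, 329.7542724609375), 4.065304279327393)
 call 0 dpos [-0.0041, -0.0024, 0.739] roll 0.0005 rows>= 4
```

View pics/w6.png

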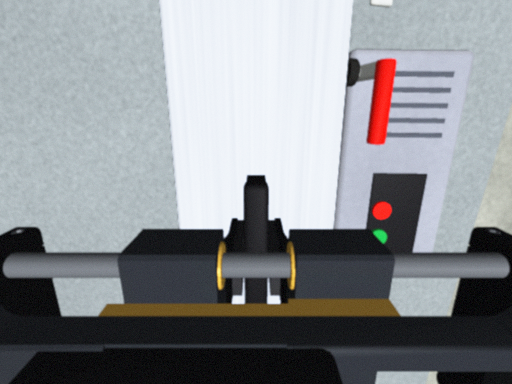

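The lid hangs level and aligned: the plate spans columns 165–350, the handle is at (257,200) and the left clamp bar is clear at (382,100). I'll lower it in stages.

Emit:
arm_command([
  [-0.005,0,0.1],
  [-0.005,0,0.25],
  [-0.005,0,0.4],
  [-0.005,0,0.55],
  [-0.005,0,0.68],
  [-0.005,0,0.78],
  [-0.005,0,0.85],
  [-0.005,0,0.88],
  [-0.005,0,0.88],
  [-0.005,0,0.88],
], roll=[0,0,0,0,0,0,0,0,0,0])

```text
time: 46.88
eef_pos: [0.5998, 0.0564, 0.1796]
tool_rot: [0.688, 0.726, 0.0, 0.0]
wrist_force: [-0.2, 0.6, -2.8]
finger_gap: 0.153
grasp_force: 45.0
```

Run:
```python
from h import *
s=st(); marks('wrist',['lid'])
for cam in('scene','side'):
    d=snap(cam); marks(cam,['lid','shaker'],n=1)
    if cam=='scene':
        zt=s['eef_pos'][2]-.0324
        h=cv2.cvtColor(d['frame'],cv2.COLOR_RGB2HSV); w=((h[:,:,1]<28)&(h[:,:,2]>205)).astype(np.uint8); w=cv2.morphologyEx(w,cv2.MORPH_CLOSE,np.ones((5,5)))
        q=pix(d,[.599,.0568,zt]); n,l,ss,_=cv2.connectedComponentsWithStats(w)
        for k in range(1,n):
            if ss[k,4]>500 and np.hypot(*(ss[k,:2]+ss[k,2:4]/2-q))<60:
                v,u=np.nonzero(l==k); P=np.array([atz(d,a,b,zt)[:2] for a,b in zip(u,v)]).astype(np.float32)*1000; print(cv2.minAreaRect(P))
plan([0.599,0.0568,0.15],3)
```

```text
t 46.88 pos [0.5998 0.0564 0.1796] x [-0.053  0.999  0.   ] y [0.999 0.053 0.001] z [ 0.001  0.    -1.   ] gap 0.153 gf 45.0 F [-0.2  0.6 -2.8]
wrist lid [([0.598, 0.055, 0.264], 0.87)]
scene lid [([0.602, 0.056, 0.132], 0.6)]
scene shaker [([0.6, 0.058, -0.0], 0.57)]
((616.0050659179688, 56.92408752441406), (142.1157684326172, 302.1437683105469), 3.0925021171569824)
side lid [([0.706, -0.016, 0.236], 0.63)]
side shaker []
 call 0 dpos [0.0019, -0.0042, 0.1952] roll 0.0002 rows>= 2
```

Aligned with the rim to within 1–2 mm. Lowering slowly to seat.

Emit:
arm_command([
  [0.002,-0.003,0.03],
  [0.002,-0.003,0.06],
  [0.002,-0.003,0.09],
  [0.002,-0.003,0.12],
  [0.002,-0.003,0.145],
  [0.002,-0.003,0.165],
  [0.002,-0.003,0.18],
  [0.002,-0.003,0.19],
  [0.002,-0.003,0.19],
], roll=[0,0,0,0,0,0,0,0,0])

```text
time: 47.98
eef_pos: [0.599, 0.0567, 0.1505]
tool_rot: [0.688, 0.725, 0.0, -0.0]
wrist_force: [0.4, 0.2, -3.9]
finger_gap: 0.152
grasp_force: 45.0
```

Emit:
arm_command([
  [0,0,0.008],
  [0,0,0.014],
  [0,0,0.018],
  [0,0,0.018],
], roll=[0,0,0,0])

```text
time: 48.32
eef_pos: [0.599, 0.0567, 0.1503]
tool_rot: [0.688, 0.725, 0.001, -0.001]
wrist_force: [-14.3, -0.4, 24.6]
finger_gap: 0.153
grasp_force: 45.0
```

Firm contact at TCP 0.1503, which is the predicted seated height of 0.1504. I'll release and rise.

Emit:
arm_command([
  [0,0,-0.01],
  [0,0,-0.01],
  [0,0,-0.01],
  [0,0,-0.01],
  [0,0,-0.01],
], roll=[0,0,0,0,0], gripper=0.5)

```text
time: 48.73
eef_pos: [0.599, 0.0568, 0.149]
tool_rot: [0.688, 0.726, -0.0, 0.0]
wrist_force: [0.7, -0.1, -0.7]
finger_gap: 0.44
grasp_force: 0.0
```

Emit:
arm_command([
  [0,0,-0.1],
  [0,0,-0.3],
  [0,0,-0.6],
  [0,0,-0.9],
  [0,0,-1],
  [0,0,-1],
  [0,0,-1],
], roll=[0,0,0,0,0,0,0])

```text
time: 49.32
eef_pos: [0.5996, 0.0568, 0.3002]
tool_rot: [0.688, 0.726, 0.001, 0.001]
wrist_force: [0.1, 0.7, -0.7]
finger_gap: 0.499
grasp_force: 0.0
```

Run:
```python
from h import *
s=st(); c=snap('wrist','w7'); marks('wrist',['lid','clamp_left_bar','clamp_right_bar','clamp_left_hinge'],n=2)
for cam in('scene','side'):
    d=snap(cam); marks(cam,['lid','clamp_left_bar','clamp_right_bar'],n=2)
```

```text
t 49.32 pos [0.5996 0.0568 0.3002] x [-0.053  0.999  0.001] y [0.999 0.053 0.002] z [ 0.002  0.001 -1.   ] gap 0.499 gf 0.0 F [ 0.1  0.7 -0.7]
wrist lid [([0.598, 0.052, 0.105], 0.6)]
wrist clamp_left_bar [([0.692, 0.136, 0.234], 0.86)]
wrist clamp_right_bar [([0.696, 0.137, 0.236], 0.39)]
wrist clamp_left_hinge [([0.67, 0.171, 0.135], 0.75)]
scene lid [([0.602, 0.055, 0.102], 0.75), ([0.626, -0.347, 0.014], 0.24)]
scene clamp_left_bar [([0.69, -0.345, 0.013], 0.67), ([0.694, 0.137, 0.234], 0.56)]
scene clamp_right_bar [([0.702, -0.016, 0.234], 0.67), ([0.627, -0.346, 0.016], 0.44)]
side lid [([0.6, 0.059, 0.106], 0.77), ([0.69, -0.259, 0.011], 0.38)]
side clamp_left_bar [([0.691, 0.136, 0.232], 0.7)]
side clamp_right_bar [([0.706, -0.013, 0.235], 0.41), ([0.688, 0.133, 0.232], 0.38)]
```

View pics/w7.png

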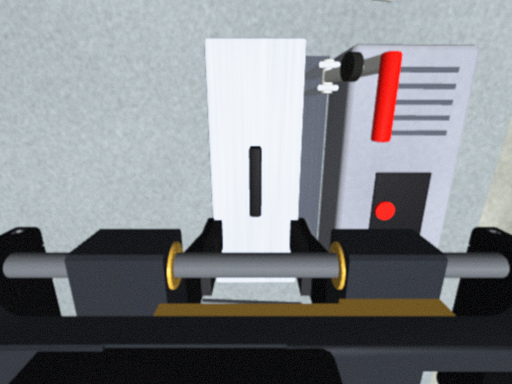

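The lid is seated square: the plate covers the whole cradle and no blue shows. The handle is at (255,182), and the left bar at (385,97) is at θ≈-0.22. The tool axes now match the shaker's, so next is the left clamp.

```bash
cat >> h.py <<'E'
A=np.radians(3); C=np.array([.599,.0568]); EX=np.array([np.cos(A),np.sin(A)]); EY=np.array([-np.sin(A),np.cos(A)])
def W(x,y,z): return np.r_[C+EX*x+EY*y,z]
def L(p): d=np.array(p[:2])-C; return np.round(np.r_[d@EX,d@EY,p[2]]*1000,1)
def bars():
    for cam in('scene','side','wrist'):
        snap(cam)
        for t in('clamp_left_bar','clamp_right_bar'):
            print(cam,t,[(L(d['point']).tolist(),round(d['p'],2)) for d in mark_of(cam,t)[:2]])
E
python3 - <<'E'
from h import *
s=st(); print('TCP local',L(s['eef_pos'])); plan(W(.097,.072,.30),3); bars()
E
```

```text
t 49.97 pos [0.5989 0.0567 0.2991] x [-0.053  0.999 -0.   ] y [ 0.999  0.053 -0.   ] z [-0. -0. -1.] gap 0.5 gf 0.0 F [0.  0.  0.2]
TCP local [-1.000e-01 -1.000e-01  2.991e+02]
 call 0 dpos [0.4803, 0.6473, -0.0062] roll 0.0001 rows>= 4
scene clamp_left_bar [([94.6, 75.9, 234.9], 0.64)]
scene clamp_right_bar [([93.4, 351.3, -1.9], 0.6), ([100.1, -79.2, 235.4], 0.53)]
side clamp_left_bar [([91.3, 69.8, 232.7], 0.63), ([99.1, -78.3, 235.0], 0.5)]
side clamp_right_bar [([100.2, -77.1, 233.1], 0.68)]
wrist clamp_left_bar [([99.2, 74.2, 235.3], 0.86)]
wrist clamp_right_bar []
```

Emit:
arm_command([
  [0.24,0.32,0],
  [0.48,0.64,0],
  [0.48,0.64,0],
  [0.48,0.64,0],
  [0.48,0.64,0],
  [0.48,0.64,0],
], roll=[0,0,0,0,0,0])

```text
time: 50.92
eef_pos: [0.691, 0.1328, 0.2988]
tool_rot: [0.689, 0.725, -0.001, 0.0]
wrist_force: [-0.0, -0.6, 0.6]
finger_gap: 0.499
grasp_force: 0.0
```

Emit:
arm_command([
  [0,0,0.1],
  [0,0,0.2],
  [0,0,0.3],
  [0,0,0.38],
  [0,0,0.38],
  [0,0,0.38],
], roll=[0,0,0,0,0,0])

```text
time: 51.42
eef_pos: [0.6906, 0.1332, 0.2426]
tool_rot: [0.688, 0.725, 0.0, -0.0]
wrist_force: [0.1, -0.3, 0.0]
finger_gap: 0.501
grasp_force: 0.0
```

Run:
```python
from h import *
s=st(); print('TCP local',L(s['eef_pos'])); bars()
```

```text
t 51.42 pos [0.6906 0.1332 0.2426] x [-0.052  0.999  0.   ] y [ 0.999  0.052 -0.   ] z [-0.  0. -1.] gap 0.501 gf 0.0 F [ 0.1 -0.3  0. ]
TCP local [ 95.4  71.5 242.6]
scene clamp_left_bar []
scene clamp_right_bar [([75.9, -112.6, 134.0], 0.53), ([77.4, 113.8, 135.8], 0.41)]
side clamp_left_bar [([91.8, 71.4, 230.3], 0.51), ([-33.4, 492.6, -0.3], 0.42)]
side clamp_right_bar [([-96.0, -621.4, 3.0], 0.33)]
wrist clamp_left_bar [([101.5, 77.4, 235.6], 0.72)]
wrist clamp_right_bar [([101.4, 73.3, 234.3], 0.31)]
```

Emit:
arm_command([
  [0,0,0],
  [0,0,0],
  [0,-0.04,-0.004],
  [0,-0.08,-0.007],
  [0,-0.125,-0.009],
  [0,-0.169,-0.009],
  [0,-0.22,-0.005],
  [0,-0.269,0],
  [0,-0.32,0.01],
  [0,-0.367,0.021],
  [0,-0.415,0.038],
  [0,-0.459,0.057],
], roll=[0,0,0,0,0,0,0,0,0,0,0,0], gripper=0.3)

```text
time: 52.87
eef_pos: [0.6213, 0.1301, 0.2333]
tool_rot: [0.688, 0.726, -0.0, -0.0]
wrist_force: [2.0, 0.0, 0.7]
finger_gap: 0.299
grasp_force: 0.8
```

Run:
```python
from h import *
s=st(); print('TCP local',L(s['eef_pos'])); bars()
```

```text
t 52.87 pos [0.6213 0.1301 0.2333] x [-0.053  0.999  0.   ] y [ 0.999  0.053 -0.   ] z [-0.  0. -1.] gap 0.299 gf 0.8 F [2.  0.  0.7]
TCP local [ 26.1  72.  233.3]
scene clamp_left_bar [([-0.0, -0.1, 102.0], 0.68), ([32.4, 73.7, 226.6], 0.44)]
scene clamp_right_bar [([98.9, -76.8, 235.4], 0.68), ([95.7, 348.4, -1.9], 0.3)]
side clamp_left_bar [([26.3, 70.6, 222.9], 0.58)]
side clamp_right_bar []
wrist clamp_left_bar [([37.6, 76.1, 223.7], 0.62)]
wrist clamp_right_bar [([37.0, 76.1, 226.7], 0.32)]
```

Emit:
arm_command([
  [0,-0.045,0.024],
  [0,-0.087,0.05],
  [0,-0.127,0.08],
  [0,-0.165,0.112],
  [0,-0.2,0.148],
  [0,-0.232,0.185],
  [0,-0.256,0.218],
  [0,-0.278,0.251],
  [0,-0.3,0.29],
  [0,-0.319,0.328],
  [0,-0.335,0.36],
  [0,-0.335,0.36],
], roll=[0,0,0,0,0,0,0,0,0,0,0,0])

```text
time: 54.32
eef_pos: [0.5715, 0.1274, 0.1785]
tool_rot: [0.688, 0.726, -0.0, -0.0]
wrist_force: [1.7, 0.5, -0.2]
finger_gap: 0.3
grasp_force: 0.5
```

Emit:
arm_command([
  [0,0,0],
  [0,0,0],
  [0,0,0],
], roll=[0,0,0], gripper=0.5)

```text
time: 54.57
eef_pos: [0.572, 0.1273, 0.1797]
tool_rot: [0.688, 0.725, -0.0, -0.0]
wrist_force: [-0.2, 0.4, -0.1]
finger_gap: 0.436
grasp_force: 0.0
```

Emit:
arm_command([
  [0,0,-0.15],
  [0,0,-0.35],
  [0,0,-0.45],
  [0,0,-0.45],
  [0,0,-0.45],
], roll=[0,0,0,0,0])

```text
time: 54.98
eef_pos: [0.5725, 0.1274, 0.2478]
tool_rot: [0.688, 0.726, 0.001, 0.0]
wrist_force: [-0.5, 0.3, -0.7]
finger_gap: 0.499
grasp_force: 0.0
```

Run:
```python
from h import *
s=st(); print('TCP local',L(s['eef_pos'])); bars()
```

```text
t 54.98 pos [0.5725 0.1274 0.2478] x [-0.053  0.999  0.001] y [0.999 0.053 0.001] z [ 0.001  0.001 -1.   ] gap 0.499 gf 0.0 F [-0.5  0.3 -0.7]
TCP local [-22.8  71.9 247.8]
scene clamp_left_bar [([-16.7, 74.7, 172.2], 0.6)]
scene clamp_right_bar [([101.2, -77.3, 233.7], 0.62)]
side clamp_left_bar [([-95.1, -622.6, 4.6], 0.61), ([-21.0, 73.7, 170.2], 0.43)]
side clamp_right_bar [([102.5, -76.0, 231.6], 0.45)]
wrist clamp_left_bar [([-11.3, 73.6, 173.5], 0.77)]
wrist clamp_right_bar []
```

Emit:
arm_command([
  [0,0,0],
  [0,0,0],
  [0,0,0],
  [0,0,0.1],
  [0,0,0.2],
  [0,0,0.29],
  [0,0,0.35],
  [0,0,0.4],
  [0,0,0.45],
  [0,0,0.49],
  [0,0,0.52],
  [0,0,0.55],
], roll=[0,0,0,0,0,0,0,0,0,0,0,0], gripper=0, squeeze=20)

```text
time: 56.43
eef_pos: [0.5722, 0.1274, 0.1644]
tool_rot: [0.688, 0.725, 0.0, 0.0]
wrist_force: [-0.4, 0.5, 1.5]
finger_gap: 0.008
grasp_force: 0.7
```

Run:
```python
from h import *
s=st(); print('TCP local',L(s['eef_pos'])); bars()
```

```text
t 56.43 pos [0.5722 0.1274 0.1644] x [-0.053  0.999 -0.   ] y [0.999 0.053 0.   ] z [ 0.  0. -1.] gap 0.008 gf 0.7 F [-0.4  0.5  1.5]
TCP local [-23.1  71.9 164.4]
scene clamp_left_bar [([-23.1, 76.3, 139.0], 0.62)]
scene clamp_right_bar [([97.0, -75.5, 236.7], 0.66), ([-164.4, -541.5, 4.6], 0.19)]
side clamp_left_bar [([-25.9, 72.7, 135.3], 0.55), ([72.3, -108.0, 136.1], 0.29)]
side clamp_right_bar [([101.3, -77.1, 237.5], 0.4)]
wrist clamp_left_bar [([-17.9, 75.4, 139.0], 0.9)]
wrist clamp_right_bar []
```

Emit:
arm_command([
  [0,0,0.01],
  [0,0,0.02],
  [0,0,0.03],
  [0,0,0.035],
  [0,0,0.035],
], roll=[0,0,0,0,0])

```text
time: 57.3
eef_pos: [0.5723, 0.1274, 0.1611]
tool_rot: [0.688, 0.725, 0.001, -0.0]
wrist_force: [-8.1, -1.5, 20.1]
finger_gap: 0.005
grasp_force: 9.7
```

The left pad bears: 20 N at exactly the height for θ=1.57. On to the right clamp.

Emit:
arm_command([
  [0,0,-0.15],
  [0,0,-0.4],
  [0,0,-0.7],
  [0,0,-0.93],
  [0,0,-0.93],
  [0,0,-0.93],
], roll=[0,0,0,0,0,0])

```text
time: 57.8
eef_pos: [0.5731, 0.1275, 0.3009]
tool_rot: [0.688, 0.726, 0.002, 0.001]
wrist_force: [-0.6, 1.0, -1.2]
finger_gap: 0.004
grasp_force: 0.0
```

Emit:
arm_command([
  [-0.25,0.2,0],
  [-0.5,0.4,0],
  [-0.75,0.6,0],
  [-0.96,0.81,0],
  [-0.96,0.81,0],
  [-0.96,0.81,0],
  [-0.96,0.81,0],
  [-0.96,0.81,0],
], roll=[0,0,0,0,0,0,0,0], gripper=0.5)

```text
time: 58.47
eef_pos: [0.7005, -0.0095, 0.2975]
tool_rot: [0.688, 0.725, -0.001, -0.001]
wrist_force: [-0.3, -0.1, -0.9]
finger_gap: 0.474
grasp_force: 0.0
```

Run:
```python
from h import *
s=st(); bars(); s=st(); print('TCP local',L(s['eef_pos']));
```

```text
t 58.47 pos [ 0.7005 -0.0095  0.2975] x [-0.053  0.999  0.   ] y [ 0.999  0.053 -0.002] z [-0.002  0.    -1.   ] gap 0.474 gf 0.0 F [-0.3 -0.1 -0.9]
scene clamp_left_bar [([-24.9, 74.9, 136.4], 0.66)]
scene clamp_right_bar [([96.9, -76.0, 233.4], 0.51)]
side clamp_left_bar [([-27.5, 71.5, 135.5], 0.49)]
side clamp_right_bar [([99.8, -75.7, 235.0], 0.49)]
wrist clamp_left_bar [([-22.1, 77.7, 139.2], 0.88)]
wrist clamp_right_bar [([99.5, -74.5, 229.3], 0.91)]
t 58.92 pos [ 0.7009 -0.0094  0.2991] x [-0.053  0.999  0.   ] y [0.999 0.053 0.   ] z [ 0.  0. -1.] gap 0.5 gf 0.0 F [ 0.   0.  -0.4]
TCP local [ 98.3 -71.5 299.1]
```

Emit:
arm_command([
  [0,0,0.1],
  [0,0,0.2],
  [0,0,0.3],
  [0,0,0.38],
  [0,0,0.38],
  [0,0,0.38],
], roll=[0,0,0,0,0,0])

```text
time: 59.42
eef_pos: [0.7008, -0.0098, 0.2416]
tool_rot: [0.688, 0.726, -0.0, -0.0]
wrist_force: [0.5, -0.4, -0.4]
finger_gap: 0.498
grasp_force: 0.0
```

Emit:
arm_command([
  [0,0,0],
  [0,0,0],
  [0,-0.05,-0.004],
  [0,-0.1,-0.007],
  [0,-0.145,-0.009],
  [0,-0.188,-0.009],
  [0,-0.24,-0.005],
  [0,-0.288,0],
  [0,-0.34,0.01],
  [0,-0.386,0.021],
  [0,-0.434,0.038],
  [0,-0.478,0.057],
], roll=[0,0,0,0,0,0,0,0,0,0,0,0], gripper=0.3)

```text
time: 60.42
eef_pos: [0.6285, -0.0138, 0.233]
tool_rot: [0.688, 0.725, -0.0, -0.0]
wrist_force: [1.8, 0.1, 1.3]
finger_gap: 0.3
grasp_force: 0.8
```

Run:
```python
from h import *
bars(); s=st(); print('TCP local',L(s['eef_pos']));
```

```text
scene clamp_left_bar [([-18.8, 75.7, 137.4], 0.74)]
scene clamp_right_bar [([31.1, -74.7, 229.8], 0.51), ([72.0, -401.8, 10.3], 0.34)]
side clamp_left_bar [([-26.1, 72.9, 131.9], 0.52)]
side clamp_right_bar [([33.6, -75.1, 225.2], 0.5)]
wrist clamp_left_bar [([-20.1, 74.5, 140.5], 0.95)]
wrist clamp_right_bar [([27.8, -76.4, 221.5], 0.92)]
t 60.87 pos [ 0.6295 -0.0138  0.2332] x [-0.053  0.999 -0.   ] y [ 0.999  0.053 -0.   ] z [-0. -0. -1.] gap 0.3 gf 0.0 F [ 0.4 -1.1 -0.4]
TCP local [ 26.8 -72.1 233.2]
```

Emit:
arm_command([
  [0,-0.045,0.024],
  [0,-0.087,0.05],
  [0,-0.127,0.08],
  [0,-0.165,0.112],
  [0,-0.2,0.148],
  [0,-0.232,0.185],
  [0,-0.256,0.218],
  [0,-0.278,0.251],
  [0,-0.3,0.29],
  [0,-0.319,0.328],
  [0,-0.335,0.36],
  [0,-0.335,0.36],
], roll=[0,0,0,0,0,0,0,0,0,0,0,0])

```text
time: 61.87
eef_pos: [0.5786, -0.0163, 0.1782]
tool_rot: [0.688, 0.725, -0.0, -0.0]
wrist_force: [0.4, 0.4, 0.2]
finger_gap: 0.302
grasp_force: 0.4
```

Emit:
arm_command([
  [0,0,0],
  [0,0,0],
  [0,0,0],
], roll=[0,0,0], gripper=0.5)

```text
time: 62.12
eef_pos: [0.5792, -0.0165, 0.1794]
tool_rot: [0.688, 0.725, -0.0, -0.0]
wrist_force: [0.6, 0.1, -0.5]
finger_gap: 0.441
grasp_force: 0.0
```

Emit:
arm_command([
  [0,0,-0.15],
  [0,0,-0.35],
  [0,0,-0.45],
  [0,0,-0.45],
  [0,0,-0.45],
], roll=[0,0,0,0,0])

```text
time: 62.53
eef_pos: [0.5796, -0.0164, 0.2474]
tool_rot: [0.688, 0.726, 0.001, 0.0]
wrist_force: [-0.2, 0.6, -0.0]
finger_gap: 0.495
grasp_force: 0.0
```

Run:
```python
from h import *
bars(); s=st(); print('TCP local',L(s['eef_pos']));
```

```text
scene clamp_left_bar [([-20.9, 76.6, 138.0], 0.43)]
scene clamp_right_bar [([-18.0, -77.2, 171.6], 0.67)]
side clamp_left_bar []
side clamp_right_bar [([-17.8, -75.8, 175.3], 0.65)]
wrist clamp_left_bar [([-20.0, 75.7, 139.0], 0.81)]
wrist clamp_right_bar [([-15.7, -75.5, 169.3], 0.67)]
t 62.98 pos [ 0.5791 -0.0164  0.2465] x [-0.053  0.999 -0.   ] y [ 0.999  0.053 -0.001] z [-0.001 -0.    -1.   ] gap 0.496 gf 0.0 F [-0.5 -0.9  0.1]
TCP local [-23.7 -72.1 246.5]
```

Emit:
arm_command([
  [0,0,0],
  [0,0,0],
  [0,0,0],
  [0,0,0.1],
  [0,0,0.2],
  [0,0,0.29],
  [0,0,0.35],
  [0,0,0.4],
  [0,0,0.45],
  [0,0,0.49],
  [0,0,0.52],
  [0,0,0.55],
], roll=[0,0,0,0,0,0,0,0,0,0,0,0], gripper=0)

```text
time: 63.98
eef_pos: [0.5794, -0.0165, 0.1641]
tool_rot: [0.688, 0.725, 0.0, 0.0]
wrist_force: [-1.4, 0.3, 1.2]
finger_gap: 0.007
grasp_force: 0.7
```

Emit:
arm_command([
  [0,0,0.01],
  [0,0,0.02],
  [0,0,0.03],
  [0,0,0.032],
  [0,0,0.032],
], roll=[0,0,0,0,0])

```text
time: 64.4
eef_pos: [0.5794, -0.0165, 0.1611]
tool_rot: [0.688, 0.725, 0.001, -0.0]
wrist_force: [-8.1, 1.0, 17.0]
finger_gap: 0.002
grasp_force: 8.3
```

The right pad bears too. I'll rise clear and make a final check.

Emit:
arm_command([
  [0,0,-0.15],
  [0,0,-0.4],
  [0,0,-0.7],
  [0,0,-0.97],
  [0,0,-0.97],
  [0,0,-0.97],
], roll=[0,0,0,0,0,0])

```text
time: 64.9
eef_pos: [0.5806, -0.0167, 0.3078]
tool_rot: [0.688, 0.726, 0.002, 0.001]
wrist_force: [-0.5, -0.6, -0.7]
finger_gap: 0.004
grasp_force: 0.0
```

Emit:
arm_command([
  [0.2,-0.25,-0.1],
  [0.4,-0.5,-0.2],
  [0.6,-0.75,-0.2],
  [0.8,-0.75,-0.2],
  [1,-0.75,-0.2],
  [1,-0.75,-0.2],
  [1,-0.75,-0.2],
], roll=[0,0,0,0,0,0,0])

```text
time: 65.48
eef_pos: [0.4577, 0.1299, 0.3339]
tool_rot: [0.686, 0.727, -0.001, -0.0]
wrist_force: [-0.0, -0.5, 0.4]
finger_gap: 0.011
grasp_force: 0.0
```

Run:
```python
from h import *
bars(); st()
c=snap('scene'); marks('scene',['lid','spatula_b','tape_roll','opener','mixing_mug','hardener','thinner','additive'],n=1)
d=snap('side'); marks('side',['lid','spatula_b','opener','thinner','additive'],n=1)
a=cv2.resize(c['frame'][140:300,130:400,::-1],(800,474),interpolation=cv2.INTER_CUBIC)
b=d['frame'][140:340,170:330,::-1]
cv2.imwrite('pics/fin.png',np.hstack([cv2.resize(c['frame'][150:290,130:370,::-1],(480,280),interpolation=cv2.INTER_CUBIC),cv2.resize(b,(224,280),interpolation=cv2.INTER_CUBIC)]))
```

```text
scene clamp_left_bar [([-14.6, -358.1, -5.4], 0.61), ([-21.2, 76.6, 135.3], 0.47)]
scene clamp_right_bar [([96.3, 350.3, -2.9], 0.55), ([-23.4, -77.0, 136.6], 0.52)]
side clamp_left_bar [([-28.8, 74.3, 135.4], 0.57)]
side clamp_right_bar [([-21.5, -79.5, 134.5], 0.6)]
wrist clamp_left_bar [([-18.9, 75.2, 135.4], 0.58)]
wrist clamp_right_bar []
t 65.93 pos [0.4592 0.1269 0.3349] x [-0.052  0.999 -0.   ] y [ 0.999  0.052 -0.   ] z [-0. -0. -1.] gap 0.005 gf 0.0 F [0.2 0.4 0.6]
scene lid [([0.603, 0.052, 0.104], 0.93)]
scene spatula_b [([0.627, -0.344, 0.013], 0.68)]
scene tape_roll [([0.462, -0.491, 0.0], 0.85)]
scene opener [([0.707, 0.313, 0.004], 0.54)]
scene mixing_mug [([0.625, -0.344, 0.014], 0.75)]
scene hardener [([0.535, 0.543, 0.002], 0.78)]
scene thinner [([0.678, 0.409, -0.004], 0.79)]
scene additive [([0.614, 0.483, -0.003], 0.61)]
side lid [([0.597, 0.058, 0.105], 0.61)]
side spatula_b [([0.628, -0.339, 0.012], 0.45)]
side opener [([0.709, 0.311, -0.002], 0.6)]
side thinner [([0.673, 0.409, 0.002], 0.92)]
side additive [([0.613, 0.483, -0.002], 0.63)]
```

View pics/fin.png

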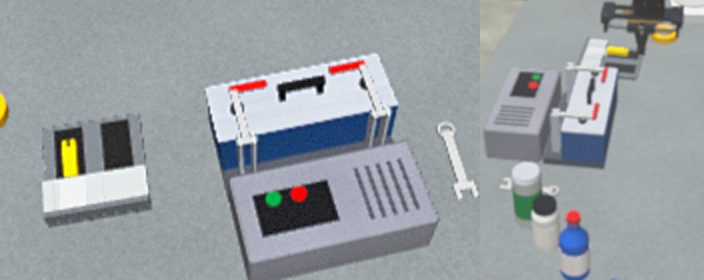

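Both clamps lie level on the lid, with bars at (248,87) and (345,68). The lid is flush, the spatula is home at (68,158), and the bystanders are where they were. Handing in.

```bash
python3 -c "
from plant import finish_job; print(finish_job())"
```

```text
the job is handed in; nothing more can be done
None
```

I handed the job in at about 66 s on the robot clock: all three tins are upright in the cradle, the lid is seated, both clamp pads bear on it, the one spatula present is home in its slot, and the other things on the bench that I re-checked are where they were; no verdict was returned.

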